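# Load a batch of sample jars into an analyser

### The arm

A 7-joint arm with a two-finger parallel gripper is mounted at the origin on the work surface. World frame = base frame: x ahead of the robot, y to its left, z up, the work surface at z = 0. Lengths are in m, angles in rad, forces in N, time in s.
With the tool pointing down it reaches from about 0.425 to 0.875 m from the base axis. Payload 4.7 kg.
Tool frame: the origin (TCP) lies between the finger pads; the fingertips stand 19 mm ahead of it and the grasp point (between the pads) is the TCP (ctrl.tip_extent is the distance from the TCP to the fingertips, in m); z points along the fingers, y is the line along which they close (so a half turn about z gives the same grasp; the last joint's range is limited). The gripper opens to 87 mm and grips with 3 to 60 N. Pads are 19 mm wide; open, the fingers measure 117 mm over their backs; the gripper's body (75 mm by 190 mm) begins 51 mm behind the grasp point.
Start: joints at [1.338, 0.321, -0.07, 1.45, 0.023, 1.371, -0.057], TCP at [0.159, -0.63, 0.242] pointing down, gripper open.
Joint ranges: [-2.86, 2.86], [-0.3, 2.09], [-1.38, 1.24], [0.06, 2.45], [-1.56, 4.7], [0.09, 2.05], [-2.69, 2.69]. Speed limits (rad/s): [2.57, 2.57, 3.14, 3.14, 3.14, 3.14, 3.14].

### API

Orientations are given as a rotation vector (axis times angle).
In Python, from bench import ctrl gives the robot as it stands.
- The arm moves only by the shell command python3 -m crank 'ROWS' [OPENING] [FORCE]. ROWS is JSON, a list of rows, each an object of numbers: "tx", "ty", "tz": the shift along the tool's x, y, z in mm; "turn": the turn about the tool's z in units of 5 degrees (1.0 is 5 degrees). In form: [{"tx": .., "ty": .., "tz": .., "turn": ..}, ...]. A call has 1 to 5 rows; each row is the pose to reach, as a shift and turn from the pose commanded when the call began, along the tool's axes at that moment; what a row does not reach only later rows make up. A row lasts 1/8 s, in which the tool goes at most 62.5 mm and 10.7 degrees, less where a joint would pass 70% of its speed; a pose out of reach is approached as far as the arm can. A call with a gripper value outside its range is refused whole. OPENING is the finger opening in mm, from 0 to 87, set as the call begins (- or left out, the last holds). The fingers move at their own pace and stop on an object; FORCE is the grip in N (left out, the last holds). Time passes only in rows, so rows that repeat a pose let the fingers close. It gives the time, the measured TCP pose, the force, the opening and the grip force at its end, in the units of the state.
- ctrl.get_state(): the state, without advancing time (a new reading comes with each control period).
- ctrl.get_image(name): name is "scene" or "top" or "wrist"; returns (picture, depth): 384x512x3 uint8, red, green, blue; 384x512 float32, m along the optical axis (not along the pixel's ray), 0 where there is no reading.
- ctrl.camera_model(name): a dict with "intrinsics" (3x3 intrinsics, pixels), "dist_coeffs" ([k1, k2, p1, p2, k3] as OpenCV has them; the pictures are not rectified), "origin" and "orientation" of the camera in the world. Camera axes: x right, y down, z forward; pixel columns grow to the right and rows downward; lengths in m; the calibration is good to about 2 mm. A picture is of the moment at which its call begins: read the wrist's pose just before it. camera_model takes no time and is no camera call; for the wrist camera it gives the pose at the moment of the call.
- ctrl.close_job(): hands the job in; it is judged then, once.
Trained networks look in the newest picture that a camera, given by its name, has taken for a name from the list of things; names that differ only in an ending like _2 or _b are one class to them, and where a whole thing is asked for, a point or a joint stands for the part that bears it (a point fixed in the world has none). Each returns a list of dicts, best first, with "confidence" (0 to 1); they miss things now and then, are a little off and sometimes report something else, mostly with a low value. They report only what shows in the picture. A call takes as long as a camera call. They do not tell look-alikes from the thing itself.
- ctrl.recognise(camera, query): "xyz" ([x, y, z] in m, in world coordinates, good to about 4 mm: the middle of the surface that is visible of it).
- ctrl.mark_of(camera, query): "xyz" ([x, y, z] in m, in world coordinates, good to about 4 mm: a listed point, or the origin of a listed thing).
The state is a dict: "time": time; "joint_positions": joint angles; "qd": joint speeds; "joint_torque": joint torques, N m; "position": TCP position; "tool_rot": TCP orientation; "ft_force": force on the tool from outside, world axes, zero at the start; "torque": the same for the moment, N m; "grip_width": opening from 0.0 (shut) to 1.0 (fully open); "grip_force": force on a finger pad.
Only numpy, scipy, OpenCV 4.12 (cv2) and the standard library are available. Lean on these libraries where they do the work, as an engineer would, in place of code of your own. Each camera call takes 0.05 s, during which the arm holds its last target. There are 200 camera calls.

### The job

Take the orange retainer out of the analyser's lane and stand it fully down in its teal holder, then push all the red-capped sample jars one by one into the lane, keeping them upright and sliding on the bench without lifting them, until they stand in single file, closed up against the end stop. Then stand the retainer fully down in the lane slot directly behind the last jar and, last of all, press the green start button right down. Leave everything else on the bench where it is.

Things in the scene. Friction and masses are not known exactly. Their poses are not given: they have to be found in the camera images.
- analyser: white and teal analyser, fixed, and its loading lane on the bench. Origin: bench level, lane's centre line, at the face of the black end stop (40 mm high). +y runs along the lane from the stop to its mouth, x across, z up. Housing 230 mm high fills y -10 to -255, x -140 to 160 mm. White console 35 mm high at x -125 to -55, y 0 to 130 mm. Closed-up jars have centres at y = 23, 69, 115, 161, 207 mm
- rails (a point): middle of the lane, bench level, 131 mm from the stop; axes as the analyser's. Two aluminium rails 28 mm high, 50 mm apart inside (x = +-25), outer faces x = +-43, run 131 mm to either side of here along y; the bench is the lane's floor. Three pairs of notches in the rails' upper 20 mm are the retainer's slots
- mouth (a point): middle of the lane's open mouth, bench level, 328 mm from the stop; axes as the analyser's. Teal guides 28 mm high flare from the rails' ends (66 mm behind here, 50 mm apart) at about 17 degrees to about 94 mm apart here
- slot_3 (a point): slot of the lane for a batch of 3 jars: on the centre line, at the height of the slot's floor (8 mm above the bench), 146.5 mm from the stop; axes as the analyser's. It is 10 mm wide along the lane (y), 78 mm across (x), open from above; the retainer seated in it rests with its underside here, 20 mm below the rails' tops
- slot_4 (a point): slot of the lane for a batch of 4 jars: on the centre line, at the height of the slot's floor (8 mm above the bench), 192.5 mm from the stop; axes as the analyser's. It is 10 mm wide along the lane (y), 78 mm across (x), open from above; the retainer seated in it rests with its underside here, 20 mm below the rails' tops
- slot_5 (a point): slot of the lane for a batch of 5 jars: on the centre line, at the height of the slot's floor (8 mm above the bench), 238.5 mm from the stop; axes as the analyser's. It is 10 mm wide along the lane (y), 78 mm across (x), open from above; the retainer seated in it rests with its underside here, 20 mm below the rails' tops
- retainer: the retainer: upright orange plate 72 mm wide (its x), 6 mm thick (its y), 72 mm high, with a black grip on top 50 mm wide (x), 12 mm thick (y) from 72 to 102 mm height; 80 g, loose. Origin: centre of its underside, z up. Starts standing in slot_5 and fits any slot either way round
- holder: the retainer's holder: teal block 100 mm (its x) x 40 mm (its y) x 28 mm high, fixed on the bench, with one slot 78 mm (x) x 10 mm (y), open from above down to the bench, in its middle. Origin: centre of its underside, z up
- jar_1: sample jar, one of three to five that are there (the rest are absent): round and straight-sided, 46 mm in diameter, 54 mm tall, pale body, white label band, red cap; 60 to 120 g, heavy at the bottom; stands loose on the bench, slides without tipping when pushed at or below half height. Origin: centre of its underside, z up; its yaw means nothing
- jar_2: sample jar, one of three to five that are there (the rest are absent): round and straight-sided, 46 mm in diameter, 54 mm tall, pale body, white label band, red cap; 60 to 120 g, heavy at the bottom; stands loose on the bench, slides without tipping when pushed at or below half height. Origin: centre of its underside, z up; its yaw means nothing
- jar_3: sample jar, one of three to five that are there (the rest are absent): round and straight-sided, 46 mm in diameter, 54 mm tall, pale body, white label band, red cap; 60 to 120 g, heavy at the bottom; stands loose on the bench, slides without tipping when pushed at or below half height. Origin: centre of its underside, z up; its yaw means nothing
- jar_4: sample jar, one of three to five that are there (the rest are absent): round and straight-sided, 46 mm in diameter, 54 mm tall, pale body, white label band, red cap; 60 to 120 g, heavy at the bottom; stands loose on the bench, slides without tipping when pushed at or below half height. Origin: centre of its underside, z up; its yaw means nothing
- jar_5: sample jar, one of three to five that are there (the rest are absent): round and straight-sided, 46 mm in diameter, 54 mm tall, pale body, white label band, red cap; 60 to 120 g, heavy at the bottom; stands loose on the bench, slides without tipping when pushed at or below half height. Origin: centre of its underside, z up; its yaw means nothing
- start (a joint): green start button on the console: travel in m, 0 up, 0.006 fully down, springs back; about 4 N to press fully; it counts as pressed beyond 0.004
- start_top (a point): centre of the start button's top face, 32 mm across, pressed straight down
- reagent: amber bottle 60 mm in diameter, 100 mm tall: bystander, leave it where it is. Origin: centre of its underside
- tape: white paper tape roll, 60 mm in diameter, 25 mm high: bystander, leave it where it is. Origin: centre of its underside
- timer: grey bench timer 60 x 60 x 20 mm: bystander, leave it where it is. Origin: centre of its underside
- marker: blue marker lying, 120 mm long, 14 mm thick: bystander, leave it where it is. Origin: below its middle
- tray: blue tray 100 x 70 x 25 mm: bystander, leave it where it is. Origin: centre of its underside
- beaker: pale beaker 70 mm in diameter, 80 mm tall: bystander, leave it where it is. Origin: centre of its underside
There are look-alikes about, which are no part of the job. Leave any blue look-alike of the jar_5 alone.

How it is judged:
On the way, in this order (a step that is already met when the one before it is completed fails the run):
1. the retainer stands in its holder, let go (x of retainer in the frame of holder between -0.007 and 0.007 m and y of retainer in the frame of holder between -0.006 and 0.006 m and z of retainer in the frame of holder below 0.006 m and angle between retainer's own z axis and vertical below 0.25 rad and contact force between the fingers and retainer below 0.1 N), for 0.2 s.
2. all the jars stand in the lane between the rails (x of jar_1 in the frame of analyser between -0.01 and 0.01 m and y of jar_1 in the frame of analyser between 0 and 0.24 m and angle between each of jar_1, jar_2, jar_3, jar_4, jar_5's own z axis and vertical below 0.1 rad and height (world z) of each of jar_1, jar_2, jar_3, jar_4, jar_5 below 0.006 m and x of jar_2 in the frame of analyser between -0.01 and 0.01 m and y of jar_2 in the frame of analyser between 0 and 0.24 m and x of jar_3 in the frame of analyser between -0.01 and 0.01 m and y of jar_3 in the frame of analyser between 0 and 0.24 m and x of jar_4 in the frame of analyser between -0.01 and 0.01 m and y of jar_4 in the frame of analyser between 0 and 0.24 m and x of jar_5 in the frame of analyser between -0.01 and 0.01 m and y of jar_5 in the frame of analyser between 0 and 0.24 m), for 0.2 s.
3. the retainer stands in the slot directly behind the last jar, the jars closed up, and is let go (all of step 2 and (y of jar_1 in the frame of analyser between 0.01 and 0.036 m or y of jar_2 in the frame of analyser between 0.01 and 0.036 m or y of jar_3 in the frame of analyser between 0.01 and 0.036 m or y of jar_4 in the frame of analyser between 0.01 and 0.036 m or y of jar_5 in the frame of analyser between 0.01 and 0.036 m) and (y of jar_1 in the frame of analyser between 0.056 and 0.082 m or y of jar_2 in the frame of analyser between 0.056 and 0.082 m or y of jar_3 in the frame of analyser between 0.056 and 0.082 m or y of jar_4 in the frame of analyser between 0.056 and 0.082 m or y of jar_5 in the frame of analyser between 0.056 and 0.082 m) and (y of jar_1 in the frame of analyser between 0.102 and 0.128 m or y of jar_2 in the frame of analyser between 0.102 and 0.128 m or y of jar_3 in the frame of analyser between 0.102 and 0.128 m or y of jar_4 in the frame of analyser between 0.102 and 0.128 m or y of jar_5 in the frame of analyser between 0.102 and 0.128 m) and ((x of retainer in the frame of slot_3 between -0.007 and 0.007 m and y of retainer in the frame of slot_3 between -0.006 and 0.006 m and z of retainer in the frame of slot_3 below 0.006 m and angle between retainer's own z axis and vertical below 0.25 rad and y of each of jar_1, jar_2, jar_3, jar_4, jar_5 in the frame of analyser below 0.138 m) or (x of retainer in the frame of slot_4 between -0.007 and 0.007 m and y of retainer in the frame of slot_4 between -0.006 and 0.006 m and z of retainer in the frame of slot_4 below 0.006 m and angle between retainer's own z axis and vertical below 0.25 rad and (y of jar_1 in the frame of analyser between 0.148 and 0.174 m or y of jar_2 in the frame of analyser between 0.148 and 0.174 m or y of jar_3 in the frame of analyser between 0.148 and 0.174 m or y of jar_4 in the frame of analyser between 0.148 and 0.174 m or y of jar_5 in the frame of analyser between 0.148 and 0.174 m) and y of each of jar_1, jar_2, jar_3, jar_4, jar_5 in the frame of analyser below 0.184 m) or (x of retainer in the frame of slot_5 between -0.007 and 0.007 m and y of retainer in the frame of slot_5 between -0.006 and 0.006 m and z of retainer in the frame of slot_5 below 0.006 m and angle between retainer's own z axis and vertical below 0.25 rad and (y of jar_1 in the frame of analyser between 0.148 and 0.174 m or y of jar_2 in the frame of analyser between 0.148 and 0.174 m or y of jar_3 in the frame of analyser between 0.148 and 0.174 m or y of jar_4 in the frame of analyser between 0.148 and 0.174 m or y of jar_5 in the frame of analyser between 0.148 and 0.174 m) and (y of jar_1 in the frame of analyser between 0.194 and 0.22 m or y of jar_2 in the frame of analyser between 0.194 and 0.22 m or y of jar_3 in the frame of analyser between 0.194 and 0.22 m or y of jar_4 in the frame of analyser between 0.194 and 0.22 m or y of jar_5 in the frame of analyser between 0.194 and 0.22 m) and y of each of jar_1, jar_2, jar_3, jar_4, jar_5 in the frame of analyser below 0.23 m)) and contact force between the fingers and retainer below 0.1 N), for 0.2 s.
4. the start button is pressed (value of joint start above 0.004 m), for 0.05 s.
At the end, for the whole second after the job is handed in: All jars upright in the lane (10 mm of centre line), closed up on the stop (each within 13 mm of its place in file); retainer fully down (6 mm, 0.25 rad) in the slot whose number equals the jar count; button pressed after that and released; all at rest (all of step 2 and (y of jar_1 in the frame of analyser between 0.01 and 0.036 m or y of jar_2 in the frame of analyser between 0.01 and 0.036 m or y of jar_3 in the frame of analyser between 0.01 and 0.036 m or y of jar_4 in the frame of analyser between 0.01 and 0.036 m or y of jar_5 in the frame of analyser between 0.01 and 0.036 m) and (y of jar_1 in the frame of analyser between 0.056 and 0.082 m or y of jar_2 in the frame of analyser between 0.056 and 0.082 m or y of jar_3 in the frame of analyser between 0.056 and 0.082 m or y of jar_4 in the frame of analyser between 0.056 and 0.082 m or y of jar_5 in the frame of analyser between 0.056 and 0.082 m) and (y of jar_1 in the frame of analyser between 0.102 and 0.128 m or y of jar_2 in the frame of analyser between 0.102 and 0.128 m or y of jar_3 in the frame of analyser between 0.102 and 0.128 m or y of jar_4 in the frame of analyser between 0.102 and 0.128 m or y of jar_5 in the frame of analyser between 0.102 and 0.128 m) and ((x of retainer in the frame of slot_3 between -0.007 and 0.007 m and y of retainer in the frame of slot_3 between -0.006 and 0.006 m and z of retainer in the frame of slot_3 below 0.006 m and angle between retainer's own z axis and vertical below 0.25 rad and y of each of jar_1, jar_2, jar_3, jar_4, jar_5 in the frame of analyser below 0.138 m) or (x of retainer in the frame of slot_4 between -0.007 and 0.007 m and y of retainer in the frame of slot_4 between -0.006 and 0.006 m and z of retainer in the frame of slot_4 below 0.006 m and angle between retainer's own z axis and vertical below 0.25 rad and (y of jar_1 in the frame of analyser between 0.148 and 0.174 m or y of jar_2 in the frame of analyser between 0.148 and 0.174 m or y of jar_3 in the frame of analyser between 0.148 and 0.174 m or y of jar_4 in the frame of analyser between 0.148 and 0.174 m or y of jar_5 in the frame of analyser between 0.148 and 0.174 m) and y of each of jar_1, jar_2, jar_3, jar_4, jar_5 in the frame of analyser below 0.184 m) or (x of retainer in the frame of slot_5 between -0.007 and 0.007 m and y of retainer in the frame of slot_5 between -0.006 and 0.006 m and z of retainer in the frame of slot_5 below 0.006 m and angle between retainer's own z axis and vertical below 0.25 rad and (y of jar_1 in the frame of analyser between 0.148 and 0.174 m or y of jar_2 in the frame of analyser between 0.148 and 0.174 m or y of jar_3 in the frame of analyser between 0.148 and 0.174 m or y of jar_4 in the frame of analyser between 0.148 and 0.174 m or y of jar_5 in the frame of analyser between 0.148 and 0.174 m) and (y of jar_1 in the frame of analyser between 0.194 and 0.22 m or y of jar_2 in the frame of analyser between 0.194 and 0.22 m or y of jar_3 in the frame of analyser between 0.194 and 0.22 m or y of jar_4 in the frame of analyser between 0.194 and 0.22 m or y of jar_5 in the frame of analyser between 0.194 and 0.22 m) and y of each of jar_1, jar_2, jar_3, jar_4, jar_5 in the frame of analyser below 0.23 m)) and value of joint start below 0.002 m and linear speed of each of retainer, jar_1, jar_2, jar_3, jar_4, jar_5 below 0.02 m/s); the robot touches nothing.
It fails at once if a jar is lifted off the bench (its underside 30 mm up) (height (world z) of any of jar_1, jar_2, jar_3, jar_4, jar_5 above 0.03 m).
It fails at once if a bystander is moved more than 40 mm (distance of any of reagent, tape, timer, marker, tray, beaker from where it was at the start of the episode above 0.04 m).
Of jar_1, jar_2, jar_3, jar_4, jar_5 only 3 to 5 are there at a start; the rules pass over those that are not, and their reading is None.
At some moment in a run one of jar_1, jar_2, jar_3, jar_4, jar_5 may be knocked a few centimetres aside while the robot is not near it.
It also fails if it takes over 210 s, if anything falls off the work surface, if the arm or the gripper's body presses on something with over 40 N, if the wrist force passes 120 N, or if a joint passes its speed limit or range.

## Working session

There is one attempt and no reset: what is moved stays moved. The work goes in short steps, Python scripts to look and compute and a shell command to move; the robot and the scene stay as the last step left them, time stands still between calls to the robot, and variables do not carry over. Pictures are saved under pics/ and viewed, at most 14 in all, crops included, and the job is handed in when it is done.

```bash
ls; mkdir -p pics; cat > h.py <<'E'
import numpy as np, cv2
from scipy.spatial.transform import Rotation as R
from bench import ctrl
def snap(cam,name):
    m=ctrl.camera_model(cam); p,d=ctrl.get_image(cam)
    cv2.imwrite('pics/%s.png'%name,cv2.cvtColor(p,cv2.COLOR_RGB2BGR)); return p,d,m
def pose(m):
    o=np.array(m['orientation'],float)
    r=R.from_rotvec(o).as_matrix() if o.shape==(3,) else o
    return np.array(m['origin'],float),r
def world(m,d):
    h,w=d.shape; u,v=np.meshgrid(np.arange(w),np.arange(h))
    pts=np.stack([u,v],-1).reshape(-1,1,2).astype(np.float32)
    n=cv2.undistortPoints(pts,np.array(m['intrinsics']),np.array(m['dist_coeffs'])).reshape(h,w,2)
    c=np.dstack([n*d[...,None],d]); o,r=pose(m)
    W=c@r.T+o; W[d==0]=np.nan; return W
E
python3 - <<'E'
from h import *
print(ctrl.get_state()); print(ctrl.tip_extent)
for c in('top','scene'):
    p,d,m=snap(c,c+'0'); print(c,m['origin'],m['orientation'])
    for q in ['jar_1','retainer','holder','analyser','mouth','slot_5','slot_3','start_top','rails']:
        print(q,[(np.round(x['xyz'],3).tolist(),round(x['confidence'],2)) for x in ctrl.mark_of(c,q)])
E
```

```text
pics
{'time': 0.0, 'joint_positions': array([ 1.33813346,  0.32182017, -0.07009951,  1.45169066,  0.02259848,
        1.37079542, -0.05692473]), 'qd': array([ 0.00121893, -0.00206453, -0.00067625, -0.00022357, -0.00079706,
       -0.00139916, -0.00217293]), 'joint_torque': array([-2.30766454e-04, -4.91282701e+01, -4.03702240e-01, -3.12526023e+01,
       -6.39276858e-02,  4.38099552e-02,  1.71464258e-04]), 'position': array([ 0.1586071 , -0.62981046,  0.24045557]), 'tool_rot': array([-3.11582336e+00, -3.86428948e-01,  5.16903921e-04]), 'ft_force': array([-0.42166057, -0.44637774, -0.38601518]), 'torque': array([ 0.03233278,  0.03923352, -0.01644238]), 'grip_force': 0.0, 'grip_width': 1.001227815629067}
0.019
top [0.40318491 0.0466617  0.97918457] [-2.13998313  2.16013337 -0.18271818]
jar_1 [([0.511, 0.264, -0.003], 0.79), ([0.615, 0.338, 0.003], 0.78), ([0.548, 0.411, -0.001], 0.65), ([0.638, 0.197, 0.002], 0.64), ([0.422, 0.36, 0.002], 0.59), ([0.516, 0.168, -0.002], 0.5)]
retainer [([0.621, -0.033, 0.004], 0.49)]
holder [([0.444, -0.019, -0.0], 0.94)]
analyser [([0.615, -0.275, 0.00
[... 730 characters left out ...]
etainer [([0.626, -0.035, 0.004], 0.91), ([0.337, 0.306, 0.001], 0.52)]
holder [([0.441, -0.02, 0.001], 0.88), ([0.623, -0.039, 0.004], 0.49), ([0.387, -0.36, -0.003], 0.22)]
analyser [([0.611, -0.273, 0.004], 0.92)]
mouth [([0.632, 0.057, 0.002], 0.55), ([0.506, 0.265, -0.001], 0.52)]
slot_5 [([0.624, -0.036, 0.004], 0.8), ([0.611, -0.271, 0.001], 0.75), ([0.623, -0.084, 0.01], 0.69), ([0.621, -0.127, 0.009], 0.67), ([0.624, -0.036, 0.006], 0.37)]
slot_3 [([0.624, -0.036, 0.004], 0.8), ([0.611, -0.271, 0.001], 0.75), ([0.623, -0.084, 0.01], 0.69), ([0.621, -0.127, 0.009], 0.67), ([0.624, -0.036, 0.006], 0.37)]
start_top [([0.527, -0.199, 0.06], 0.64)]
rails [([0.617, -0.147, -0.003], 0.83)]
```

View pics/top0.png

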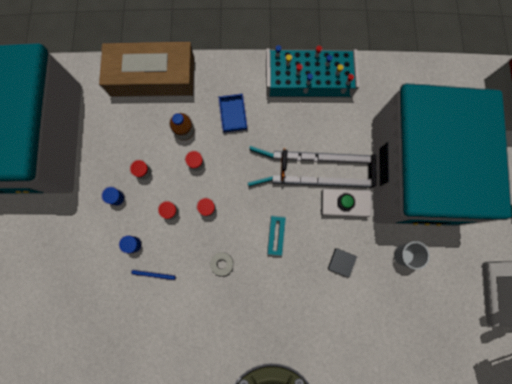

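View pics/scene0.png

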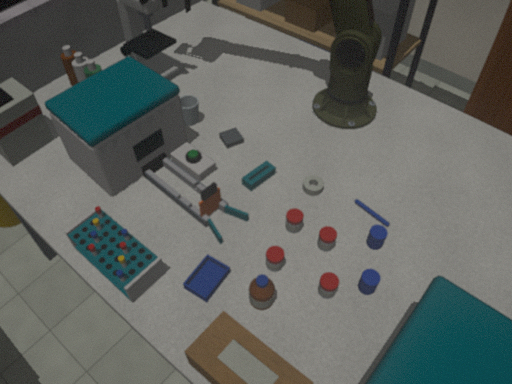

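The two pictures show four red-capped jars (top view px: 139,169; 194,160; 168,211; 206,207) and two blue decoys (113,197; 130,244). The retainer is at px 284,165, the holder at 277,236 and the button at 346,202. Next I measure them accurately from depth.

```bash
cat > meas.py <<'E'
from h import *
def lane(p,W,Y0=(-0.28,0.0),verbose=True):
    x,y,z=W[...,0],W[...,1],W[...,2]
    hsv=cv2.cvtColor(p,cv2.COLOR_RGB2HSV)
    return hsv
def jars(p,W,lo=0.045,hi=0.063):
    hsv=cv2.cvtColor(p,cv2.COLOR_RGB2HSV); z=W[...,2]
    red=((hsv[...,0]<8)|(hsv[...,0]>172))&(hsv[...,1]>140)&(z>lo)&(z<hi)
    n,l,s,c=cv2.connectedComponentsWithStats(red.astype(np.uint8))
    out=[]
    for i in range(1,n):
        if s[i,4]<40: continue
        q=W[l==i]; e,_=cv2.minEnclosingCircle((q[:,:2]*1000).astype(np.float32))
        out.append((np.round(q.mean(0),4).tolist(),np.round(np.array(e)/1000,4).tolist(),int(s[i,4])))
    return out
def rect(W,mask):
    q=(W[mask][:,:2]*1000).astype(np.float32); return len(q),cv2.minAreaRect(q),np.median(W[mask][:,2])
E
python3 - <<'E'
from meas import *
for c in('top','scene'):
    p,d,m=snap(c,c+'1'); W=world(m,d); x,y,z=np.moveaxis(W,-1,0); hsv=cv2.cvtColor(p,cv2.COLOR_RGB2HSV)
    print(c,'bench z',np.nanmedian(z[(abs(x-.5)<.05)&(abs(y-.05)<.05)]))
    for j in jars(p,W): print(j)
    box=(x>.54)&(x<.70)&(y>-.26)&(y<-.02)
    rl=box&(z>.022)&(z<.034)&(hsv[...,1]<60)
    for a,b in((.58,.622),(.622,.68)):
        k=rl&(x>a)&(x<b); q=np.polyfit(y[k],x[k],1); print('rail',k.sum(),q,np.polyval(q,[-.24,-.04]),np.median(z[k]))
    print('ret',rect(W,(x>.55)&(x<.7)&(y>-.08)&(y<.0)&(z>.095)&(z<.125)))
    k=(x>.38)&(x<.52)&(y>-.1)&(y<.06)&(z>.02)&(z<.035); print('holder',rect(W,k))
    k=(x>.47)&(x<.6)&(y>-.28)&(y<-.1)&(hsv[...,0]>45)&(hsv[...,0]<80)&(hsv[...,1]>100)&(z>.035)&(z<.07); print('btn',rect(W,k))
    for q in ['reagent','tape','tray','timer','marker','beaker']:
        r=ctrl.mark_of(c,q)[:1]; print(q,[np.round(t['xyz'],3).tolist() for t in r])
E
```

```text
top bench z -0.0003019119853786556
([0.6401, 0.1981, 0.0533], [0.641, 0.1989], 205)
([0.6174, 0.3403, 0.0535], [0.6177, 0.3413], 214)
([0.5164, 0.1655, 0.0536], [0.5168, 0.1658], 214)
([0.5087, 0.2634, 0.0536], [0.5098, 0.2637], 227)
rail 467 [0.02357669 0.59181328] [0.58615487 0.59087021] 0.027526015433126827
rail 544 [0.06506316 0.66345202] [0.64783686 0.66084949] 0.027248393738025345
ret (106, ((626.4189453125, -32.98591613769531), (12.362852096557617, 48.927223205566406), 86.67443084716797), np.float64(0.1093334334655175))
holder (476, ((444.5103454589844, -14.608663558959961), (39.222049713134766, 100.21704864501953), 83.47972869873047), np.float64(0.027710959079644992))
btn (139, ((528.2992553710938, -198.1785888671875), (32.17253112792969, 31.40331268310547), 89.49159240722656), np.float64(0.05608388980947676))
reagent [[0.735, 0.229, 0.002]]
tape [[0.623, -0.144, -0.002]]
tray [[0.786, 0.1, 0.003]]
timer [[0.374, -0.192, -0.0]]
marker [[0.342, 0.306, 0.002]]
beaker [[0.388, -0.358, -0.002]]
scene bench z -6.475246820758507e-05
([0.5184, 0.1656, 0.0538], [0.5181, 0.166], 148)

[... 204 characters left out ...]
] 0.02769309015675059
rail 448 [0.06037908 0.66414624] [0.64965526 0.66173108] 0.027378894638157125
ret (128, ((627.5046997070312, -34.71615982055664), (15.796759605407715, 50.50959014892578), 84.31253814697266), np.float64(0.1079042016077501))
holder (376, ((444.68023681640625, -17.355403900146484), (44.64436721801758, 102.92387390136719), 83.43136596679688), np.float64(0.02711204866839223))
btn (51, ((529.5267944335938, -196.254638671875), (23.574840545654297, 27.921560287475586), 35.15363311767578), np.float64(0.05752555778556112))
reagent [[0.739, 0.238, 0.002]]
tape [[0.37, 0.125, -0.001]]
tray [[0.782, 0.096, 0.0]]
timer [[0.368, -0.189, -0.002]]
marker [[0.34, 0.311, 0.002]]
beaker []
```

```bash
cat > rel.py <<'E'
import sys; from h import *
# usage: rel.py x y z yawdeg(tool x)
s=ctrl.get_state(); T=R.from_rotvec(s['tool_rot']); X=T.as_matrix()
yaw=np.degrees(np.arctan2(X[1,0],X[0,0]))
print('t',round(s['time'],2),'pos',np.round(s['position'],4),'yaw',round(yaw,2),'tilt',round(np.degrees(np.arccos(-X[2,2])),2),'F',np.round(s['ft_force'],1),'w',round(s['grip_width']*87,1),'gf',round(float(s['grip_force']),1))
a=[float(v) for v in sys.argv[1:]]
for i in range(0,len(a),4):
    print('rel',np.round(X.T@(np.array(a[i:i+3])-s['position'])*1000,1),'turn',round((yaw-a[i+3])/5,2))
E
python3 rel.py .159 -.63 .30 -3 .50 -.2 .30 -3 .6265 -.034 .2 -3
```

```text
t 1.7 pos [ 0.1588 -0.6303  0.2416] yaw 14.14 tilt 0.01 F [-0.6 -0.1 -0.2] w 86.9 gf 0.0
rel [  0.3  -0.3 -58.4] turn 3.43
rel [ 436.  -333.9  -58.5] turn 3.43
rel [ 599.2 -464.    41.5] turn 3.43
```

```bash
python3 -m crank '[{"tx":0,"ty":0,"tz":-60,"turn":1.7},{"tx":0,"ty":0,"tz":-60,"turn":3.4},{"tx":0,"ty":0,"tz":-60,"turn":3.4}]' 87 20; python3 rel.py .4 -.3 .3 -3 .6265 -.034 .3 -3 .6265 -.034 .2 -3
```

```text
time: 2.08
position: [0.1588, -0.6304, 0.3021]
tool_rot: [3.14, -0.076, 0.0]
ft_force: [0.2, 0.0, -0.7]
grip_width: 0.998
grip_force: 0.0
t 2.08 pos [ 0.1588 -0.6304  0.3021] yaw -2.77 tilt 0.06 F [ 0.2  0.  -0.7] w 86.8 gf 0.0
rel [ 224.9 -341.7    1.8] turn 0.05
rel [ 438.4 -618.3    1.6] turn 0.05
rel [ 438.3 -618.4  101.6] turn 0.05
```

```bash
python3 -m crank '[{"tx":34,"ty":-48,"tz":0,"turn":0},{"tx":68,"ty":-96,"tz":0,"turn":0},{"tx":102,"ty":-144,"tz":0,"turn":0},{"tx":136,"ty":-192,"tz":0,"turn":0},{"tx":170,"ty":-240,"tz":0,"turn":0}]' >/dev/null
python3 -m crank '[{"tx":34,"ty":-48,"tz":0,"turn":0},{"tx":68,"ty":-96,"tz":0,"turn":0},{"tx":102,"ty":-144,"tz":0,"turn":0},{"tx":136,"ty":-192,"tz":0,"turn":0},{"tx":170,"ty":-240,"tz":0,"turn":0}]' >/dev/null
python3 -m crank '[{"tx":34,"ty":-48,"tz":0,"turn":0},{"tx":68,"ty":-96,"tz":40,"turn":0},{"tx":98,"ty":-138,"tz":60,"turn":0},{"tx":98,"ty":-138,"tz":60,"turn":0},{"tx":98,"ty":-138,"tz":60,"turn":0}]'
python3 - <<'E'
from meas import *
p,d,m=snap('wrist','w0'); W=world(m,d); x,y,z=np.moveaxis(W,-1,0)
k=(x>.55)&(x<.7)&(y>-.08)&(y<.02)&(z>.1)&(z<.125);print('ret',rect(W,k))
k=(z>.022)&(z<.034)
print(k.sum(), np.nanmin(x[k]),np.nanmax(x[k]),np.nanmin(y[k]),np.nanmax(y[k]))
for q in ['retainer','slot_5','holder']: print(q,[(np.round(t['xyz'],3).tolist(),round(t['confidence'],2)) for t in ctrl.mark_of('wrist',q)])
E
python3 rel.py .6268 -.034 .1 -3
```

```text
time: 3.95
position: [0.6265, -0.0354, 0.2405]
tool_rot: [3.14, -0.075, -0.003]
ft_force: [-0.5, 0.8, -0.3]
grip_width: 0.998
grip_force: 0.0
ret (590, ((625.4114379882812, -35.45771789550781), (11.262730598449707, 50.573787689208984), 86.92698669433594), np.float64(0.10930429937491434))
10234 0.4261675279670088 0.840972982101468 -0.3059493887223704 0.2512961228659727
retainer [([0.629, -0.037, 0.008], 0.66)]
slot_5 []
holder [([0.442, -0.016, 0.004], 0.66)]
t 4.15 pos [ 0.6269 -0.0369  0.2424] yaw -2.99 tilt 0.1 F [0.2 0.3 0.3] w 87.0 gf 0.0
rel [ -0.4  -3.1 142.4] turn 0.0
```

View pics/w0.png

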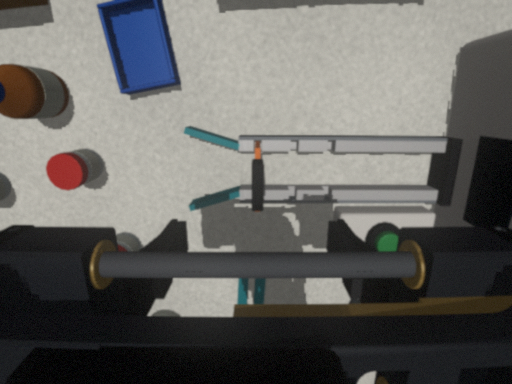

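```bash
python3 -m crank '[{"tx":-1,"ty":-2,"tz":50,"turn":0},{"tx":-1,"ty":-2,"tz":100,"turn":0},{"tx":-1,"ty":-2,"tz":142,"turn":0},{"tx":-1,"ty":-2,"tz":142,"turn":0}]' >/dev/null
python3 -m crank '[{"tx":0,"ty":0,"tz":0,"turn":0},{"tx":0,"ty":0,"tz":0,"turn":0},{"tx":0,"ty":0,"tz":0,"turn":0},{"tx":0,"ty":0,"tz":0,"turn":0},{"tx":0,"ty":0,"tz":0,"turn":0}]' 0 20 
python3 -m crank '[{"tx":0,"ty":0,"tz":0,"turn":0},{"tx":0,"ty":0,"tz":0,"turn":0},{"tx":0,"ty":0,"tz":0,"turn":0}]' ; python3 rel.py
```

```text
time: 5.28
position: [0.6263, -0.0329, 0.0998]
tool_rot: [3.14, -0.078, 0.001]
ft_force: [-1.0, 0.5, -0.1]
grip_width: 0.517
grip_force: 0.0
time: 5.65
position: [0.6261, -0.0329, 0.0994]
tool_rot: [3.141, -0.078, -0.0]
ft_force: [0.4, 0.7, -0.9]
grip_width: 0.174
grip_force: 0.0
t 5.65 pos [ 0.6261 -0.0329  0.0994] yaw -2.86 tilt 0.01 F [ 0.4  0.7 -0.9] w 15.2 gf 0.0
```

```bash
python3 -m crank '[{"tx":0,"ty":0,"tz":0,"turn":0},{"tx":0,"ty":0,"tz":0,"turn":0},{"tx":0,"ty":0,"tz":0,"turn":0}]'; 
python3 -m crank '[{"tx":0,"ty":0,"tz":-20,"turn":0},{"tx":0,"ty":0,"tz":-40,"turn":0},{"tx":0,"ty":0,"tz":-70,"turn":0},{"tx":0,"ty":0,"tz":-70,"turn":0},{"tx":0,"ty":0,"tz":-70,"turn":0}]' ; python3 - <<'E'
from meas import *
for c in ('wrist','top'):
    p,d,m=snap(c,c+'2'); W=world(m,d); x,y,z=np.moveaxis(W,-1,0)
    k=(x>.37)&(x<.52)&(y>-.1)&(y<.08)&(z>.02)&(z<.035); print('holder',rect(W,k))
    print([(np.round(t['xyz'],3).tolist(),round(t['confidence'],2)) for t in ctrl.mark_of(c,'retainer')])
    rl=(z>.022)&(z<.033)&(y>-.24)&(y<-.07)
    for b in np.arange(-.22,-.07,.03):
        k=rl&(abs(y-b)<.005)&(x>.57)&(x<.68); xs=np.sort(x[k]); print(round(b,2),k.sum(),np.round(np.percentile(xs[xs<.62],[3,97]),4),np.round(np.percentile(xs[xs>.62],[3,97]),4))
E
python3 rel.py .4446 -.0155 .17 -6.5
```

```text
time: 6.02
position: [0.6261, -0.033, 0.0994]
tool_rot: [3.14, -0.078, -0.0]
ft_force: [0.8, -0.4, -0.8]
grip_width: 0.133
grip_force: 20.0
time: 6.65
position: [0.6261, -0.0329, 0.17]
tool_rot: [3.14, -0.078, 0.001]
ft_force: [0.0, -0.4, -0.9]
grip_width: 0.132
grip_force: 20.0
holder (188, ((487.39178466796875, -22.755434036254883), (37.61131286621094, 12.539078712463379), 86.14000701904297), np.float64(0.027489842552979343))
[([0.625, -0.035, 0.078], 0.96)]
-0.22 299 [0.5742 0.591 ] [0.6427 0.6589]
-0.19 322 [0.5759 0.5926] [0.6441 0.6613]
-0.16 332 [0.5766 0.5941] [0.6454 0.6626]
-0.13 190 [0.5779 0.5953] [0.6469 0.6641]
-0.1 343 [0.5798 0.5973] [0.6475 0.6654]
holder (481, ((444.4403076171875, -14.515125274658203), (39.142974853515625, 100.05026245117188), 83.4974365234375), np.float64(0.02750681890002138))
[([0.626, -0.029, 0.074], 0.57)]
t 6.85 pos [ 0.6255 -0.033   0.1685] yaw -2.86 tilt 0.1 F [-0.8  1.  -0.9] w 12.0 gf 20.0
rel [-181.6   -8.4   -1.2] turn 0.73Traceback (most recent call last):
  File "<stdin>", line 8, in <module>
    return _quantile_unchecked(
        a, q, axis, out, overwrite_input, method, keepdims, weights)
    return _ureduce(a,
                    func=_quantile_ureduce_func,
    ...<5 lines>...
                    overwrite_input=overwrite_input,
                    method=method)
    r = func(a, **kwargs)
    result = _quantile(arr,
                       quantiles=q,
    ...<2 lines>...
                       out=out,
                       weights=wgt)
    slices_having_nans = np.isnan(arr[-1, ...])
                                  ~~~^^^^^^^^^
IndexError: index -1 is out of bounds for axis 0 with size 0
```

```bash
python3 -m crank '[{"tx":-50,"ty":-2,"tz":0,"turn":0.3},{"tx":-100,"ty":-5,"tz":0,"turn":0.7},{"tx":-150,"ty":-8,"tz":0,"turn":0.7},{"tx":-182,"ty":-8,"tz":0,"turn":0.7},{"tx":-182,"ty":-8,"tz":0,"turn":0.7}]' >/dev/null
python3 - <<'E'
from meas import *
p,d,m=snap('wrist','w3'); W=world(m,d); x,y,z=np.moveaxis(W,-1,0)
k=(x>.37)&(x<.52)&(y>-.1)&(y<.08)&(z>.02)&(z<.035); print('holder',rect(W,k))
k=(x>.37)&(x<.52)&(y>-.1)&(y<.08)&(z>.07)&(z<.19); print('ret',rect(W,k))
E
python3 rel.py .4446 -.016 .17 -6.5
```

```text
holder (2257, ((447.8652038574219, -17.8096866607666), (39.02579879760742, 90.27994537353516), 83.46097564697266), np.float64(0.027529746003446265))
ret (3040, ((448.7444152832031, -15.884845733642578), (30.631526947021484, 59.427276611328125), 66.1276626586914), np.float64(0.17814708665124096))
t 7.53 pos [ 0.4443 -0.0161  0.1695] yaw -6.38 tilt 0.08 F [ 0.3 -0.8 -0.9] w 11.9 gf 20.0
rel [ 0.3 -0.1 -0.5] turn 0.02
```

View pics/w3.png

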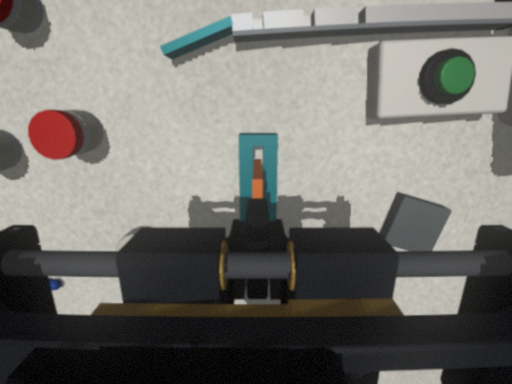

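```bash
python3 - <<'E'
from meas import *
p,d,m=snap('wrist','w4'); W=world(m,d); x,y,z=np.moveaxis(W,-1,0); hsv=cv2.cvtColor(p,cv2.COLOR_RGB2HSV)
ax=np.array([np.cos(np.radians(-6.5)),np.sin(np.radians(-6.5))]); n=np.array([-ax[1],ax[0]])
o=np.array([.444,-.0165])
U=(W[...,:2]-o)@ax; V=(W[...,:2]-o)@n
org=(hsv[...,0]>5)&(hsv[...,0]<20)&(hsv[...,1]>140)&(abs(U)<.08)&(abs(V)<.03)&(z>.06)
print('org',org.sum(),np.percentile(V[org]*1000,[3,50,97]),np.percentile(U[org]*1000,[3,97]),np.percentile(z[org],[3,50,97]))
top=(z>.022)&(z<.033)&(abs(U)<.07)&(abs(V)<.04)
print('top V',np.percentile(V[top]*1000,[1,99]),'U max',np.percentile(U[top]*1000,99))
fl=(z<.006)&(abs(V)<.012)&(U>0.02)&(U<.045)
print('slot',fl.sum(),np.percentile(V[fl]*1000,[3,50,97]),np.percentile(U[fl]*1000,[3,97]))
E
```

```text
org 1037 [-24.97231365  -0.67380181  25.90226443] [23.22795441 35.35038772] [0.14889055 0.24788795 0.27022297]
top V [-20.1626062   18.40640282] U max 48.87397659500738
slot 106 [-5.77251992 -1.35015418  4.15220322] [22.11331101 33.30559807]
```

```bash
python3 - <<'E'
from meas import *
p,d,m=snap('wrist','w4'); W=world(m,d); x,y,z=np.moveaxis(W,-1,0); hsv=cv2.cvtColor(p,cv2.COLOR_RGB2HSV)
ax=np.array([np.cos(np.radians(-6.5)),np.sin(np.radians(-6.5))]); n=np.array([-ax[1],ax[0]])
o=np.array([.444,-.0165]); U=(W[...,:2]-o)@ax; V=(W[...,:2]-o)@n
org=((hsv[...,0]<22)|(hsv[...,0]>172))&(hsv[...,1]>120)&(abs(U)<.08)&(abs(V)<.012)&(z>.07)&(z<.155)
for a in np.arange(.075,.15,.01):
    k=org&(abs(z-a)<.005)
    if k.sum()>5: print(round(a,3),k.sum(),np.percentile(V[k]*1000,[3,50,97]).round(1),np.percentile(U[k]*1000,[3,97]).round(1))
E
python3 rel.py .4446 -.016 .17 -6.5
```

```text
0.085 7 [-1.3  0.1  1.6] [36.5 37. ]
0.095 11 [-1.4  0.1  1.7] [36.8 37.1]
0.105 11 [-1.3  0.2  1.6] [36.7 37. ]
0.115 17 [-2.  -0.5  1.6] [36.7 37.1]
0.125 19 [-1.9  0.2  1.5] [36.7 37.1]
0.135 25 [-1.8  0.2  2.1] [36.7 37. ]
0.145 129 [-2.2  0.2  2.5] [25.2 37. ]
t 7.62 pos [ 0.4456 -0.0159  0.1697] yaw -6.36 tilt 0.05 F [-1.  -0.5  0.2] w 12.0 gf 20.0
rel [-1.   0.2 -0.3] turn 0.03
```

```bash
python3 -m crank '[{"tx":-2,"ty":1,"tz":0,"turn":0},{"tx":-2,"ty":1,"tz":30,"turn":0},{"tx":-2,"ty":1,"tz":45,"turn":0},{"tx":-2,"ty":1,"tz":60,"turn":0},{"tx":-2,"ty":1,"tz":60,"turn":0}]' - 15; python3 -m crank '[{"tx":0,"ty":0,"tz":8,"turn":0},{"tx":0,"ty":0,"tz":16,"turn":0},{"tx":0,"ty":0,"tz":16,"turn":0}]'
```

```text
time: 8.25
position: [0.442, -0.0164, 0.1085]
tool_rot: [-3.136, 0.174, 0.004]
ft_force: [-0.7, -0.7, -0.7]
grip_width: 0.138
grip_force: 15.0
time: 8.62
position: [0.4422, -0.0166, 0.093]
tool_rot: [-3.137, 0.174, 0.002]
ft_force: [-0.1, 0.0, -0.2]
grip_width: 0.138
grip_force: 15.0
```

```bash
python3 -m crank '[{"tx":0,"ty":0,"tz":1,"turn":0},{"tx":0,"ty":0,"tz":1,"turn":0},{"tx":0,"ty":0,"tz":1,"turn":0},{"tx":0,"ty":0,"tz":1,"turn":0}]' 87; python3 -m crank '[{"tx":0,"ty":0,"tz":-50,"turn":0},{"tx":0,"ty":0,"tz":-100,"turn":0},{"tx":0,"ty":0,"tz":-130,"turn":-0.35},{"tx":0,"ty":0,"tz":-130,"turn":-0.7},{"tx":0,"ty":0,"tz":-130,"turn":-0.7}]' - 5
python3 - <<'E'
from meas import *
for c in ('top','scene'):
    p,d,m=snap(c,c+'5'); W=world(m,d); x,y,z=np.moveaxis(W,-1,0)
    for j in jars(p,W): print(j)
    print('ret',[(np.round(t['xyz'],3).tolist(),round(t['confidence'],2)) for t in ctrl.mark_of(c,'retainer')])
    k=(x>.39)&(x<.50)&(y>-.05)&(y<.03)&(z>.09)&(z<.115); print(rect(W,k))
E
python3 rel.py .519 .1665 .15 -3
```

```text
time: 9.12
position: [0.4428, -0.0167, 0.0927]
tool_rot: [3.137, -0.174, 0.0]
ft_force: [0.2, 0.4, 0.4]
grip_width: 0.503
grip_force: 0.0
time: 9.75
position: [0.4421, -0.0166, 0.2216]
tool_rot: [3.141, -0.078, -0.002]
ft_force: [-0.3, 0.2, -1.3]
grip_width: 0.983
grip_force: 0.0
([0.6403, 0.198, 0.0534], [0.641, 0.1987], 204)
([0.6174, 0.3401, 0.0534], [0.6182, 0.3408], 214)
([0.5164, 0.1654, 0.0535], [0.5166, 0.1657], 213)
([0.5087, 0.2635, 0.0539], [0.5094, 0.2636], 223)
ret []
(0, ((0.0, 0.0), (0.0, 0.0), 0.0), np.float64(nan))
([0.5183, 0.1657, 0.0539], [0.5179, 0.1658], 152)
([0.5111, 0.2643, 0.0539], [0.5109, 0.2635], 174)
([0.6426, 0.1981, 0.0538], [0.6428, 0.1989], 193)
([0.6197, 0.3416, 0.0544], [0.6193, 0.3419], 222)
ret [([0.527, -0.197, 0.06], 0.72), ([0.629, 0.054, 0.001], 0.7), ([0.614, -0.144, -0.002], 0.55)]
(95, ((444.1043701171875, -15.066446304321289), (13.759700775146484, 51.00936508178711), 83.21998596191406), np.float64(0.10020992347147428))
t 9.95 pos [ 0.442  -0.0165  0.2213] yaw -2.87 tilt 0.13 F [ 0.5  0.4 -0.2] w 86.8 gf 0.0
rel [  67.9 -186.6   71.2] turn 0.03
  return _methods._mean(a, axis=axis, dtype=dtype,
  ret = ret.dtype.type(ret / rcount)
```

```bash
python3 rel.py .6415 .1983 .1213 -2.9 .6415 .1983 .0243 -2.9
```

```text
t 9.95 pos [ 0.442  -0.0165  0.2213] yaw -2.87 tilt 0.13 F [ 0.5  0.4 -0.2] w 86.8 gf 0.0
rel [ 188.8 -224.5   99.7] turn 0.01
rel [ 189.  -224.5  196.7] turn 0.01
```

```bash
python3 -m crank '[{"tx":38,"ty":-45,"tz":0,"turn":0},{"tx":76,"ty":-90,"tz":0,"turn":0},{"tx":114,"ty":-135,"tz":20,"turn":0},{"tx":152,"ty":-180,"tz":50,"turn":0},{"tx":189,"ty":-224,"tz":80,"turn":0}]' 87 8 >/dev/null
python3 -m crank '[{"tx":0,"ty":0,"tz":0,"turn":0},{"tx":0,"ty":0,"tz":40,"turn":0},{"tx":0,"ty":0,"tz":80,"turn":0},{"tx":0,"ty":0,"tz":116,"turn":0},{"tx":0,"ty":0,"tz":116,"turn":0}]' 
python3 -m crank '[{"tx":0,"ty":0,"tz":0,"turn":0},{"tx":0,"ty":0,"tz":0,"turn":0},{"tx":0,"ty":0,"tz":0,"turn":0},{"tx":0,"ty":0,"tz":0,"turn":0},{"tx":0,"ty":0,"tz":0,"turn":0}]' 40
python3 rel.py .635 .146 .0245 -2.9 .6234 -.087 .0245 -2.9 
```

```text
time: 11.2
position: [0.6366, 0.1916, 0.0266]
tool_rot: [3.138, -0.08, -0.009]
ft_force: [-0.1, -0.4, 0.1]
grip_width: 1.005
grip_force: 0.0
time: 11.82
position: [0.6392, 0.1944, 0.0297]
tool_rot: [-3.14, 0.078, -0.001]
ft_force: [0.5, -0.1, 1.9]
grip_width: 0.526
grip_force: 8.3
t 11.82 pos [0.6392 0.1944 0.0297] yaw -2.85 tilt 0.06 F [ 0.5 -0.1  1.9] w 45.7 gf 8.3
rel [-1.8 48.6  5.2] turn 0.01
rel [ -1.9 281.8   5. ] turn 0.01
```

```bash
python3 -m crank '[{"tx":-1,"ty":10,"tz":3,"turn":0},{"tx":-2,"ty":40,"tz":3,"turn":0},{"tx":-2,"ty":80,"tz":3,"turn":0},{"tx":-2,"ty":120,"tz":3,"turn":0},{"tx":-2,"ty":150,"tz":3,"turn":0}]'
python3 rel.py .6224 -.107 .0265 -2.9; python3 - <<'E'
from meas import *
p,d,m=snap('wrist','w6'); W=world(m,d); print(jars(p,W)) 
E
```

```text
time: 12.45
position: [0.6319, 0.0465, 0.0291]
tool_rot: [-3.136, 0.077, -0.009]
ft_force: [1.0, 6.8, 8.7]
grip_width: 0.523
grip_force: 8.0
t 12.45 pos [0.6319 0.0465 0.0291] yaw -2.8 tilt 0.44 F [1.  6.8 8.7] w 45.5 gf 8.0
rel [ -2.  153.8   1.9] turn 0.02
[([0.6499, 0.0451, 0.0525], [0.6411, 0.046], 1986), ([0.6232, 0.0464, 0.0534], [0.625, 0.0463], 1887)]
```

View pics/w6.png

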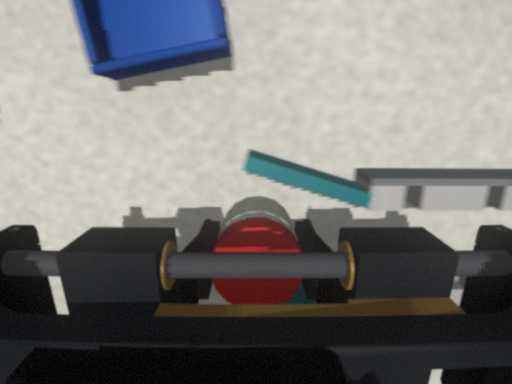

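```bash
python3 -m crank '[{"tx":0,"ty":0,"tz":-1.5,"turn":0},{"tx":0,"ty":0,"tz":-1.5,"turn":0}]'; python3 -m crank '[{"tx":-1,"ty":30,"tz":-1,"turn":0},{"tx":-2,"ty":60,"tz":-1,"turn":0},{"tx":-2,"ty":90,"tz":-1,"turn":0},{"tx":-2,"ty":120,"tz":-1,"turn":0},{"tx":-2,"ty":150,"tz":-1,"turn":0}]'; python3 rel.py
```

```text
time: 12.75
position: [0.6307, 0.0424, 0.0289]
tool_rot: [3.138, -0.08, 0.004]
ft_force: [0.4, -3.7, 6.7]
grip_width: 0.526
grip_force: 8.0
time: 13.38
position: [0.6202, -0.1038, 0.0289]
tool_rot: [-3.138, 0.075, -0.0]
ft_force: [1.8, 2.6, 2.6]
grip_width: 0.524
grip_force: 8.0
t 13.38 pos [ 0.6202 -0.1038  0.0289] yaw -2.72 tilt 0.14 F [1.8 2.6 2.6] w 45.6 gf 8.0
```

```bash
python3 -m crank '[{"tx":0,"ty":0,"tz":0,"turn":0},{"tx":0,"ty":0,"tz":0,"turn":0},{"tx":0,"ty":0,"tz":0,"turn":0},{"tx":0,"ty":0,"tz":0,"turn":0}]' 87 >/dev/null; python3 -m crank '[{"tx":0,"ty":0,"tz":-50,"turn":0},{"tx":0,"ty":0,"tz":-90,"turn":0},{"tx":0,"ty":-50,"tz":-120,"turn":0},{"tx":-20,"ty":-100,"tz":-120,"turn":0},{"tx":-50,"ty":-150,"tz":-120,"turn":0}]'
python3 - <<'E'
from meas import *
for c in ('top','scene'):
    p,d,m=snap(c,c+'7'); W=world(m,d)
    for j in jars(p,W): print(j)
E
python3 rel.py .5180 .166 .1 -2.9 .5180 .166 .0285 -2.9
```

```text
time: 14.5
position: [0.5775, 0.0492, 0.1494]
tool_rot: [-3.14, 0.077, -0.003]
ft_force: [0.2, 0.3, -0.2]
grip_width: 1.001
grip_force: 0.0
([0.6209, -0.1074, 0.0534], [0.6217, -0.1074], 202)
([0.6173, 0.3402, 0.0535], [0.6168, 0.3407], 215)
([0.5164, 0.1655, 0.0538], [0.5164, 0.166], 211)
([0.5088, 0.2635, 0.0538], [0.5094, 0.2635], 225)
([0.6222, -0.1076, 0.0537], [0.6217, -0.107], 141)
([0.5185, 0.1657, 0.0537], [0.5184, 0.1669], 160)
([0.5109, 0.2641, 0.0542], [0.5099, 0.2646], 174)
([0.6194, 0.3415, 0.0542], [0.6185, 0.3421], 218)
t 14.6 pos [0.5743 0.056  0.1494] yaw -2.14 tilt 0.17 F [-0.4  0.4  0.9] w 87.1 gf 0.0
rel [ -60.3 -107.7   49.8] turn 0.15
rel [ -60.2 -107.5  121.3] turn 0.15
```

```bash
python3 -m crank '[{"tx":-32,"ty":-55,"tz":0,"turn":0},{"tx":-64,"ty":-113,"tz":20,"turn":0},{"tx":-64,"ty":-113,"tz":45,"turn":0},{"tx":-64,"ty":-113,"tz":45,"turn":0},{"tx":-64,"ty":-113,"tz":45,"turn":0}]' >/dev/null; python3 rel.py .5180 .166 .0285 -2.9
```

```text
t 15.22 pos [0.5203 0.162  0.1045] yaw -2.93 tilt 0.05 F [-0.2 -0.3 -0.5] w 87.2 gf 0.0
rel [-2.5 -3.9 75.9] turn -0.01
```

```bash
python3 -m crank '[{"tx":-2,"ty":-4,"tz":0,"turn":0},{"tx":-2,"ty":-4,"tz":40,"turn":0},{"tx":-2,"ty":-4,"tz":75,"turn":0},{"tx":-2,"ty":-4,"tz":75,"turn":0}]' >/dev/null
python3 -m crank '[{"tx":0,"ty":0,"tz":0,"turn":0},{"tx":0,"ty":0,"tz":0,"turn":0},{"tx":0,"ty":0,"tz":0,"turn":0},{"tx":0,"ty":0,"tz":0,"turn":0},{"tx":0,"ty":0,"tz":0,"turn":0}]' 40
python3 rel.py .634 .13 .0285 -2.9 .6246 -.062 .0285 -2.9
```

```text
time: 16.35
position: [0.5176, 0.1666, 0.029]
tool_rot: [3.14, -0.078, 0.0]
ft_force: [-0.8, 0.9, 1.9]
grip_width: 0.527
grip_force: 8.4
t 16.35 pos [0.5176 0.1666 0.029 ] yaw -2.86 tilt 0.03 F [-0.8  0.9  1.9] w 45.8 gf 8.4
rel [118.   30.8   0.5] turn 0.01
rel [118.2 223.    0.6] turn 0.01
```

```bash
python3 -m crank '[{"tx":25,"ty":5,"tz":0,"turn":0},{"tx":55,"ty":15,"tz":0,"turn":0},{"tx":90,"ty":25,"tz":0,"turn":0},{"tx":118,"ty":31,"tz":0,"turn":0},{"tx":118,"ty":31,"tz":0,"turn":0}]'; python3 - <<'E'
from meas import *
for c in ('top','scene'):
    p,d,m=snap(c,c+'8'); W=world(m,d)
    for j in jars(p,W): print(j)
E
python3 rel.py .634 .13 .0285 -2.9 .6246 -.062 .0285 -2.9
```

```text
time: 16.98
position: [0.636, 0.1288, 0.0289]
tool_rot: [-3.14, 0.083, -0.003]
ft_force: [1.2, -0.6, 2.0]
grip_width: 0.527
grip_force: 8.0
([0.6202, -0.1064, 0.0533], [0.6209, -0.1075], 217)
([0.6174, 0.3403, 0.0534], [0.6183, 0.3408], 214)
([0.5088, 0.2636, 0.0537], [0.5093, 0.2638], 223)
([0.6225, -0.1082, 0.0534], [0.6216, -0.1091], 142)
([0.5111, 0.2642, 0.054], [0.5101, 0.2632], 174)
([0.6194, 0.3412, 0.0546], [0.6195, 0.3408], 218)
t 17.07 pos [0.6337 0.1302 0.0289] yaw -2.85 tilt 0.03 F [ 2.3 -0.1  1.5] w 45.7 gf 8.0
rel [0.4 0.2 0.4] turn 0.01
rel [  0.5 192.4   0.4] turn 0.01
```

```bash
python3 -m crank '[{"tx":0,"ty":20,"tz":0,"turn":0},{"tx":0,"ty":50,"tz":0,"turn":0},{"tx":0,"ty":80,"tz":0,"turn":0},{"tx":0,"ty":110,"tz":0,"turn":0},{"tx":0,"ty":135,"tz":0,"turn":0}]' && python3 -m crank '[{"tx":0,"ty":15,"tz":0,"turn":0},{"tx":0,"ty":30,"tz":0,"turn":0},{"tx":0,"ty":45,"tz":0,"turn":0},{"tx":0,"ty":57,"tz":0,"turn":0},{"tx":0,"ty":57,"tz":0,"turn":0}]'; python3 rel.py .5105 .264 .105 -2.9
```

```text
time: 17.7
position: [0.6257, -0.0065, 0.0288]
tool_rot: [3.14, -0.079, -0.001]
ft_force: [0.2, 2.2, 0.3]
grip_width: 0.526
grip_force: 8.0
time: 18.32
position: [0.6242, -0.064, 0.0289]
tool_rot: [3.138, -0.081, -0.0]
ft_force: [0.1, -3.3, 2.5]
grip_width: 0.526
grip_force: 8.0
t 18.32 pos [ 0.6242 -0.064   0.0289] yaw -2.95 tilt 0.13 F [ 0.1 -3.3  2.5] w 45.7 gf 8.0
rel [-130.4 -321.6  -76.8] turn -0.01
```

```bash
python3 -m crank '[{"tx":0,"ty":0,"tz":0,"turn":0},{"tx":0,"ty":0,"tz":0,"turn":0},{"tx":0,"ty":0,"tz":0,"turn":0},{"tx":0,"ty":0,"tz":0,"turn":0}]' 87 >/dev/null; python3 -m crank '[{"tx":0,"ty":0,"tz":-50,"turn":0},{"tx":0,"ty":0,"tz":-90,"turn":0},{"tx":-10,"ty":-50,"tz":-90,"turn":0},{"tx":-30,"ty":-105,"tz":-90,"turn":0},{"tx":-50,"ty":-160,"tz":-90,"turn":0}]' >/dev/null
python3 -m crank '[{"tx":-25,"ty":-50,"tz":0,"turn":0},{"tx":-50,"ty":-105,"tz":0,"turn":0},{"tx":-80,"ty":-160,"tz":14,"turn":0},{"tx":-80,"ty":-160,"tz":14,"turn":0},{"tx":-80,"ty":-160,"tz":14,"turn":0}]'
python3 - <<'E'
from meas import *
for c in ('top','scene'):
    p,d,m=snap(c,c+'9'); W=world(m,d)
    for j in jars(p,W): print(j)
E
python3 rel.py .5103 .264 .029 -2.9
```

```text
time: 20.08
position: [0.5104, 0.2637, 0.1043]
tool_rot: [3.139, -0.077, -0.0]
ft_force: [-0.3, -0.6, 0.4]
grip_width: 1.002
grip_force: 0.0
([0.6221, -0.061, 0.0534], [0.6224, -0.0616], 215)
([0.6186, -0.1334, 0.0533], [0.6204, -0.1342], 217)
([0.6223, 0.3331, 0.0536], [0.6187, 0.3402], 111)
([0.5194, 0.2574, 0.0537], [0.5185, 0.2612], 64)
([0.6204, -0.1342, 0.0536], [0.62, -0.136], 134)
([0.6242, -0.0622, 0.0537], [0.6233, -0.0624], 145)
([0.5158, 0.2644, 0.054], [0.512, 0.2645], 127)
([0.6195, 0.3415, 0.0543], [0.619, 0.3413], 220)
t 20.18 pos [0.5115 0.2624 0.1046] yaw -3.02 tilt 0.07 F [-0.1 -0.5 -0.2] w 86.9 gf 0.0
rel [-1.3 -1.7 75.6] turn -0.02
```

```bash
python3 -m crank '[{"tx":-1,"ty":-1,"tz":0,"turn":0},{"tx":-1,"ty":-1,"tz":40,"turn":0},{"tx":-1,"ty":-1,"tz":75,"turn":0},{"tx":-1,"ty":-1,"tz":75,"turn":0}]' >/dev/null
python3 -m crank '[{"tx":0,"ty":0,"tz":0,"turn":0},{"tx":0,"ty":0,"tz":0,"turn":0},{"tx":0,"ty":0,"tz":0,"turn":0},{"tx":0,"ty":0,"tz":0,"turn":0},{"tx":0,"ty":0,"tz":0,"turn":0}]' 40
python3 -m crank '[{"tx":15,"ty":20,"tz":0,"turn":0},{"tx":40,"ty":45,"tz":0,"turn":0},{"tx":70,"ty":75,"tz":0,"turn":0},{"tx":100,"ty":105,"tz":0,"turn":0},{"tx":130,"ty":128,"tz":0,"turn":0}]' 
python3 -m crank '[{"tx":0,"ty":0,"tz":0,"turn":0},{"tx":0,"ty":0,"tz":0,"turn":0},{"tx":0,"ty":0,"tz":0,"turn":0}]' > /dev/null
python3 rel.py .634 .13 .029 -2.9 .6241 -.072 .029 -2.9
```

```text
time: 21.3
position: [0.5095, 0.2651, 0.03]
tool_rot: [3.14, -0.079, 0.0]
ft_force: [0.5, -0.6, 2.6]
grip_width: 0.525
grip_force: 8.3
time: 21.92
position: [0.6335, 0.1303, 0.03]
tool_rot: [-3.14, 0.079, 0.001]
ft_force: [-2.1, 2.2, 3.0]
grip_width: 0.52
grip_force: 8.0
t 22.3 pos [0.6322 0.1322 0.03  ] yaw -2.75 tilt 0.01 F [ 0.4 -0.8  2.3] w 45.8 gf 8.0
rel [1.9 2.1 1. ] turn 0.03
rel [  1.7 204.3   1. ] turn 0.03
```

```bash
python3 -m crank '[{"tx":1,"ty":20,"tz":0,"turn":0},{"tx":1,"ty":50,"tz":0,"turn":0},{"tx":1,"ty":80,"tz":0,"turn":0},{"tx":1,"ty":110,"tz":0,"turn":0},{"tx":1,"ty":135,"tz":0,"turn":0}]' && python3 -m crank '[{"tx":0,"ty":16,"tz":0,"turn":0},{"tx":0,"ty":32,"tz":0,"turn":0},{"tx":0,"ty":48,"tz":0,"turn":0},{"tx":0,"ty":60,"tz":0,"turn":0},{"tx":0,"ty":68,"tz":0,"turn":0}]'; python3 -m crank '[{"tx":0,"ty":0,"tz":0,"turn":0},{"tx":0,"ty":0,"tz":0,"turn":0}]'; python3 - <<'E'
from meas import *
for c in ('top','scene'):
    p,d,m=snap(c,c+'10'); W=world(m,d)
    for j in jars(p,W): print(j)
E
python3 rel.py .619 .341 .105 -2.9
```

```text
time: 22.92
position: [0.6266, -0.0047, 0.03]
tool_rot: [-3.14, 0.078, 0.0]
ft_force: [0.2, 2.2, 2.7]
grip_width: 0.528
grip_force: 8.2
time: 23.55
position: [0.6239, -0.0719, 0.03]
tool_rot: [-3.14, 0.078, -0.001]
ft_force: [0.5, 4.5, 5.1]
grip_width: 0.524
grip_force: 11.4
time: 23.8
position: [0.6239, -0.073, 0.03]
tool_rot: [3.139, -0.079, 0.0]
ft_force: [0.7, -0.2, 4.6]
grip_width: 0.523
grip_force: 9.0
([0.6174, 0.3402, 0.0534], [0.6171, 0.3418], 215)
([0.6194, 0.3415, 0.0543], [0.6192, 0.3408], 218)
t 23.9 pos [ 0.6239 -0.0731  0.03  ] yaw -2.89 tilt 0.11 F [-0.6  1.2  4.3] w 45.2 gf 9.0
rel [ -25.8 -413.2  -75.9] turn 0.0
```

```bash
python3 -m crank '[{"tx":0,"ty":0,"tz":0,"turn":0},{"tx":0,"ty":0,"tz":0,"turn":0},{"tx":0,"ty":0,"tz":0,"turn":0},{"tx":0,"ty":0,"tz":0,"turn":0}]' 87 >/dev/null; python3 -m crank '[{"tx":0,"ty":0,"tz":-50,"turn":0},{"tx":0,"ty":0,"tz":-90,"turn":0},{"tx":0,"ty":-60,"tz":-90,"turn":0},{"tx":0,"ty":-120,"tz":-90,"turn":0},{"tx":0,"ty":-180,"tz":-90,"turn":0}]' >/dev/null
python3 -m crank '[{"tx":-5,"ty":-60,"tz":0,"turn":0},{"tx":-10,"ty":-120,"tz":0,"turn":0},{"tx":-15,"ty":-180,"tz":14,"turn":0},{"tx":-26,"ty":-233,"tz":14,"turn":0},{"tx":-26,"ty":-233,"tz":14,"turn":0}]' >/dev/null
python3 -m crank '[{"tx":0,"ty":0,"tz":0,"turn":0},{"tx":0,"ty":0,"tz":0,"turn":0}]' >/dev/null
python3 - <<'E'
from meas import *
for c in ('top','scene'):
    p,d,m=snap(c,c+'11'); W=world(m,d)
    for j in jars(p,W): print(j)
E
python3 rel.py .6185 .341 .03 -2.9
```

```text
([0.6223, -0.0702, 0.0532], [0.6242, -0.0705], 215)
([0.6168, -0.1658, 0.0531], [0.62, -0.1663], 429)
([0.6191, -0.1663, 0.0539], [0.6173, -0.1674], 280)
([0.6247, -0.0715, 0.0536], [0.6241, -0.0714], 144)
([0.6115, 0.3417, 0.0544], [0.6116, 0.3416], 44)
([0.6296, 0.3417, 0.0542], [0.6223, 0.342], 114)
t 26.0 pos [0.6195 0.3396 0.1056] yaw -3.04 tilt 0.09 F [-0.1 -0.2  0.4] w 87.1 gf 0.0
rel [-1.1 -1.4 75.6] turn -0.03
```

```bash
python3 -m crank '[{"tx":-1,"ty":-1,"tz":0,"turn":0},{"tx":-1,"ty":-1,"tz":40,"turn":0},{"tx":-1,"ty":-1,"tz":75,"turn":0},{"tx":-1,"ty":-1,"tz":75,"turn":0}]' >/dev/null
python3 -m crank '[{"tx":0,"ty":0,"tz":0,"turn":0},{"tx":0,"ty":0,"tz":0,"turn":0},{"tx":0,"ty":0,"tz":0,"turn":0},{"tx":0,"ty":0,"tz":0,"turn":0},{"tx":0,"ty":0,"tz":0,"turn":0}]' 40
python3 -m crank '[{"tx":4,"ty":30,"tz":0,"turn":0},{"tx":10,"ty":75,"tz":0,"turn":0},{"tx":17,"ty":120,"tz":0,"turn":0},{"tx":22,"ty":170,"tz":0,"turn":0},{"tx":26,"ty":210,"tz":0,"turn":0}]' 
python3 -m crank '[{"tx":0,"ty":0,"tz":0,"turn":0},{"tx":0,"ty":0,"tz":0,"turn":0},{"tx":0,"ty":0,"tz":0,"turn":0}]' > /dev/null
python3 rel.py .634 .13 .029 -2.9 .6241 -.072 .029 -2.9
```

```text
time: 27.12
position: [0.6176, 0.3428, 0.031]
tool_rot: [3.14, -0.078, 0.0]
ft_force: [0.5, 0.2, 2.1]
grip_width: 0.527
grip_force: 8.1
time: 27.75
position: [0.6333, 0.1301, 0.031]
tool_rot: [3.141, -0.08, 0.001]
ft_force: [0.1, 2.0, 0.4]
grip_width: 0.523
grip_force: 8.0
t 28.12 pos [0.6327 0.1337 0.0309] yaw -2.72 tilt 0.02 F [ 0.4 -1.5  1.5] w 45.3 gf 8.0
rel [1.5 3.6 1.9] turn 0.04
rel [  1.2 205.8   1.8] turn 0.04
```

```bash
python3 -m crank '[{"tx":1,"ty":20,"tz":1,"turn":0},{"tx":1,"ty":50,"tz":1,"turn":0},{"tx":1,"ty":80,"tz":1,"turn":0},{"tx":1,"ty":110,"tz":1,"turn":0},{"tx":1,"ty":135,"tz":1,"turn":0}]' && python3 -m crank '[{"tx":0,"ty":16,"tz":0,"turn":0},{"tx":0,"ty":32,"tz":0,"turn":0},{"tx":0,"ty":48,"tz":0,"turn":0},{"tx":0,"ty":60,"tz":0,"turn":0},{"tx":0,"ty":69,"tz":0,"turn":0}]'; python3 -m crank '[{"tx":0,"ty":0,"tz":0,"turn":0},{"tx":0,"ty":0,"tz":0,"turn":0}]'; python3 rel.py .6241 -.072 .029 -2.9
```

```text
time: 28.75
position: [0.6281, -0.0022, 0.0308]
tool_rot: [-3.138, 0.077, -0.004]
ft_force: [0.6, 3.6, 4.5]
grip_width: 0.527
grip_force: 8.0
time: 29.38
position: [0.6247, -0.0694, 0.0309]
tool_rot: [-3.138, 0.075, -0.004]
ft_force: [-0.3, 6.0, 6.1]
grip_width: 0.524
grip_force: 13.5
time: 29.62
position: [0.6247, -0.071, 0.0308]
tool_rot: [-3.14, 0.076, -0.003]
ft_force: [-0.5, 2.6, 5.8]
grip_width: 0.523
grip_force: 10.1
t 29.62 pos [ 0.6247 -0.071   0.0308] yaw -2.79 tilt 0.13 F [-0.5  2.6  5.8] w 45.5 gf 10.1
rel [-0.6  1.   1.8] turn 0.02
```

```bash
python3 -m crank '[{"tx":0,"ty":0,"tz":0,"turn":0},{"tx":0,"ty":0,"tz":0,"turn":0},{"tx":0,"ty":0,"tz":0,"turn":0},{"tx":0,"ty":0,"tz":0,"turn":0}]' 75 >/dev/null; python3 -m crank '[{"tx":0,"ty":0,"tz":-50,"turn":0},{"tx":0,"ty":0,"tz":-90,"turn":0},{"tx":0,"ty":-57,"tz":-90,"turn":0},{"tx":0,"ty":-57,"tz":-90,"turn":0},{"tx":0,"ty":-57,"tz":-90,"turn":0}]' >/dev/null
python3 -m crank '[{"tx":0,"ty":0,"tz":0,"turn":0},{"tx":0,"ty":0,"tz":0,"turn":0},{"tx":0,"ty":0,"tz":0,"turn":0},{"tx":0,"ty":0,"tz":0,"turn":0},{"tx":0,"ty":0,"tz":0,"turn":0}]' 0 >/dev/null
python3 - <<'E'
from meas import *
for c in ('top','scene'):
    p,d,m=snap(c,c+'12'); W=world(m,d)
    for j in jars(p,W): print(j)
E
python3 rel.py .6262 -.022 .028 -2.9
```

```text
([0.6208, -0.2434, 0.053], [0.6197, -0.2416], 41)
([0.6186, -0.1835, 0.0537], [0.6164, -0.1859], 457)
([0.6307, -0.0717, 0.0538], [0.627, -0.0715], 111)
t 31.48 pos [ 0.6266 -0.0148  0.1198] yaw -2.86 tilt 0.0 F [-0.2 -0.1  1.3] w 24.9 gf 0.0
rel [-0.1  7.2 91.8] turn 0.01
```

View pics/scene12.png

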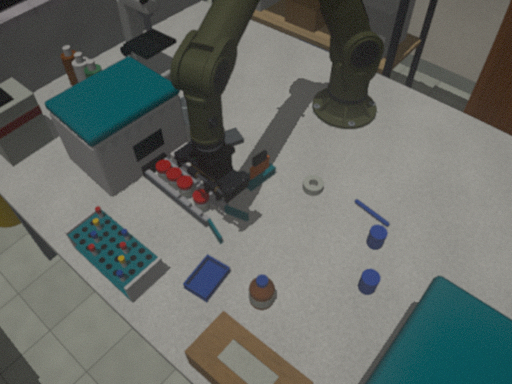

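```bash
python3 -m crank '[{"tx":0,"ty":0,"tz":0,"turn":0},{"tx":0,"ty":0,"tz":0,"turn":0},{"tx":0,"ty":0,"tz":40,"turn":0},{"tx":0,"ty":0,"tz":90,"turn":0},{"tx":0,"ty":0,"tz":90,"turn":0}]'; python3 -m crank '[{"tx":0,"ty":12,"tz":0,"turn":0},{"tx":0,"ty":24,"tz":0,"turn":0},{"tx":0,"ty":36,"tz":0,"turn":0},{"tx":0,"ty":46,"tz":0,"turn":0},{"tx":0,"ty":46,"tz":0,"turn":0}]';python3 -m crank '[{"tx":0,"ty":5,"tz":0,"turn":0},{"tx":0,"ty":9,"tz":0,"turn":0},{"tx":0,"ty":9,"tz":0,"turn":0}]'; python3 rel.py .6241 -.0725 .028 -2.9
```

```text
time: 32.1
position: [0.6231, -0.0152, 0.026]
tool_rot: [-3.14, 0.078, 0.013]
ft_force: [-0.3, -0.1, -0.5]
grip_width: 0.007
grip_force: 0.0
time: 32.72
position: [0.6252, -0.0615, 0.031]
tool_rot: [-3.14, 0.08, -0.004]
ft_force: [0.9, 1.5, 1.0]
grip_width: 0.003
grip_force: 0.8
time: 33.1
position: [0.6247, -0.0682, 0.0308]
tool_rot: [-3.139, 0.077, -0.003]
ft_force: [0.7, 5.4, 4.8]
grip_width: 0.007
grip_force: 2.7
t 33.1 pos [ 0.6247 -0.0682  0.0308] yaw -2.79 tilt 0.15 F [0.7 5.4 4.8] w 0.6 gf 2.7
rel [-0.4  4.3  2.8] turn 0.02
```

```bash
python3 -m crank '[{"tx":0,"ty":3,"tz":0,"turn":0},{"tx":0,"ty":3,"tz":0,"turn":0}]'; python3 -m crank '[{"tx":0,"ty":2,"tz":0,"turn":0},{"tx":0,"ty":2,"tz":0,"turn":0},{"tx":0,"ty":2,"tz":0,"turn":0}]'; python3 rel.py; python3 - <<'E'
from meas import *
for c in ('top','scene'):
    p,d,m=snap(c,c+'13'); W=world(m,d)
    for j in jars(p,W): print(j)
E
```

```text
time: 33.35
position: [0.6246, -0.0707, 0.0309]
tool_rot: [-3.138, 0.076, -0.003]
ft_force: [-0.1, 4.8, 5.4]
grip_width: 0.008
grip_force: 3.1
time: 33.72
position: [0.6246, -0.0724, 0.0309]
tool_rot: [-3.138, 0.075, -0.003]
ft_force: [0.9, 5.4, 5.3]
grip_width: 0.008
grip_force: 3.3
t 33.73 pos [ 0.6246 -0.0724  0.0309] yaw -2.75 tilt 0.18 F [0.9 5.4 5.3] w 0.7 gf 3.3
([0.6181, -0.2407, 0.0536], [0.6212, -0.2324], 161)
```

```bash
for i in 1 2; do python3 -m crank '[{"tx":0,"ty":2,"tz":0,"turn":0},{"tx":0,"ty":2,"tz":0,"turn":0}]' | grep -E "pos|ft"; done
```

```text
position: [0.6245, -0.0744, 0.0309]
ft_force: [0.0, 5.9, 5.9]
position: [0.6244, -0.0765, 0.0309]
ft_force: [1.1, 6.0, 5.6]
```

```bash
for i in 1 2 3; do python3 -m crank '[{"tx":0,"ty":1.5,"tz":0,"turn":0},{"tx":0,"ty":1.5,"tz":0,"turn":0}]' | grep -E "pos|ft"; done
```

```text
position: [0.6244, -0.0774, 0.031]
ft_force: [1.0, 6.8, 5.8]
position: [0.6244, -0.0776, 0.0311]
ft_force: [1.1, 8.0, 7.0]
position: [0.6245, -0.0777, 0.0312]
ft_force: [0.3, 9.8, 6.8]
```

```bash
python3 -m crank '[{"tx":0,"ty":-8,"tz":0,"turn":0},{"tx":0,"ty":-20,"tz":0,"turn":0},{"tx":0,"ty":-20,"tz":-50,"turn":0},{"tx":0,"ty":-20,"tz":-110,"turn":0}]' >/dev/null;  python3 -m crank '[{"tx":0,"ty":-60,"tz":-40,"turn":0},{"tx":0,"ty":-100,"tz":-60,"turn":0},{"tx":-40,"ty":-120,"tz":-60,"turn":0},{"tx":-80,"ty":-120,"tz":-60,"turn":0},{"tx":-80,"ty":-120,"tz":-60,"turn":0}]' 87 >/dev/null; python3 - <<'E'
from meas import *
for c in ('top','scene','wrist'):
    p,d,m=snap(c,c+'14'); W=world(m,d)
    for j in jars(p,W): print(j)
    x,y,z=np.moveaxis(W,-1,0)
    k=(x>.39)&(x<.50)&(y>-.05)&(y<.03)&(z>.09)&(z<.115); print('ret',rect(W,k)[:2] if k.any() else None)
    hsv=cv2.cvtColor(p,cv2.COLOR_RGB2HSV); red=((hsv[...,0]<8)|(hsv[...,0]>172))&(hsv[...,1]>140)&(z>.045)&(z<.063)&(abs(x-.62)<.05)
    if red.any(): print('red y range',np.percentile(y[red],[1,99]),np.percentile(x[red],[1,99]))
    cv2.imwrite('pics/c14%s.png'%c,cv2.resize(cv2.cvtColor(p[120:240,230:420] if c=='top' else p[130:250,120:300],cv2.COLOR_RGB2BGR),None,fx=4,fy=4))
E
python3 rel.py .443 -.0165 .2 -6.5
```

```text
([0.6163, -0.178, 0.0531], [0.6161, -0.1784], 884)
ret None
red y range [-0.26571607 -0.09124286] [0.5946187  0.63928967]
([0.6194, -0.179, 0.0538], [0.6179, -0.1805], 582)
ret (10, ((467.3133239746094, -18.340564727783203), (11.198982238769531, 3.2771475315093994), 62.61295700073242))
red y range [-0.26773478 -0.09422846] [0.59620506 0.64258421]
([0.6194, -0.1462, 0.0532], [0.6124, -0.1495], 4015)
ret None
red y range [-0.20262638 -0.0931506 ] [0.59664051 0.64199429]
t 36.35 pos [0.551  0.0594 0.1998] yaw -2.95 tilt 0.06 F [-0.6  0.2 -0.1] w 54.5 gf 0.0
rel [-104.    81.4   -0.2] turn 0.71
```

View pics/c14top.png

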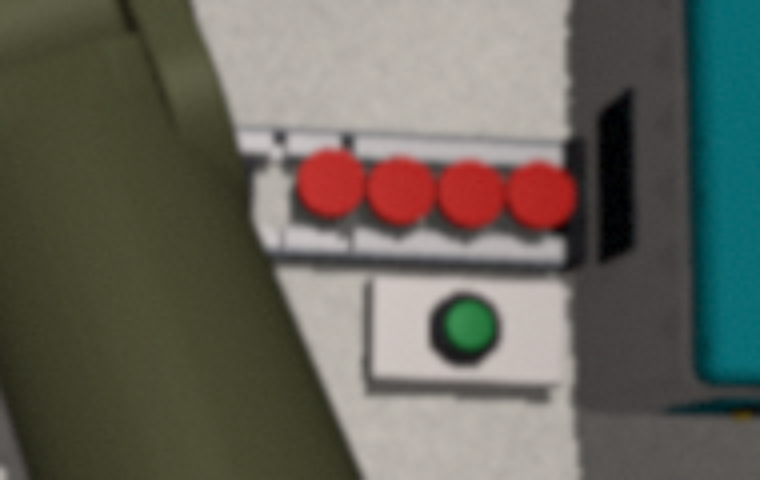

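```bash
python3 -m crank '[{"tx":-35,"ty":30,"tz":0,"turn":0.3},{"tx":-70,"ty":60,"tz":0,"turn":0.7},{"tx":-104,"ty":81,"tz":0,"turn":0.7},{"tx":-104,"ty":81,"tz":0,"turn":0.7},{"tx":-104,"ty":81,"tz":0,"turn":0.7}]' 87 20 >/dev/null; python3 rel.py .4425 -.0166 .093 -6.5
```

```text
t 36.98 pos [ 0.4436 -0.0151  0.2003] yaw -6.37 tilt 0.1 F [ 0.2 -0.3  0.6] w 86.6 gf 0.0
rel [ -1.1   1.7 107.3] turn 0.03
```

```bash
python3 -m crank '[{"tx":-1,"ty":1,"tz":50,"turn":0},{"tx":-1,"ty":1,"tz":90,"turn":0},{"tx":-1,"ty":1,"tz":107,"turn":0},{"tx":-1,"ty":1,"tz":107,"turn":0}]' | grep -E 'pos|ft'
python3 -m crank '[{"tx":0,"ty":0,"tz":0,"turn":0},{"tx":0,"ty":0,"tz":0,"turn":0},{"tx":0,"ty":0,"tz":0,"turn":0},{"tx":0,"ty":0,"tz":0,"turn":0},{"tx":0,"ty":0,"tz":0,"turn":0}]' 0 20  >/dev/null
python3 -m crank '[{"tx":0,"ty":0,"tz":0,"turn":0},{"tx":0,"ty":0,"tz":0,"turn":0},{"tx":0,"ty":0,"tz":0,"turn":0},{"tx":0,"ty":0,"tz":0,"turn":0},{"tx":0,"ty":0,"tz":0,"turn":0}]'
python3 -m crank '[{"tx":0,"ty":0,"tz":-20,"turn":0},{"tx":0,"ty":0,"tz":-50,"turn":0},{"tx":0,"ty":0,"tz":-90,"turn":0},{"tx":0,"ty":0,"tz":-90,"turn":-0.7},{"tx":0,"ty":0,"tz":-90,"turn":-0.7}]'
python3 rel.py .6235 -.0795 .183 -2.9
```

```text
position: [0.4414, -0.015, 0.0923]
ft_force: [0.1, 0.4, -0.8]
time: 38.72
position: [0.4413, -0.016, 0.0928]
tool_rot: [3.137, -0.174, -0.0]
ft_force: [-0.2, -1.0, -0.5]
grip_width: 0.135
grip_force: 20.0
time: 39.35
position: [0.4412, -0.0161, 0.1829]
tool_rot: [3.14, -0.079, 0.0]
ft_force: [0.3, -0.5, -0.9]
grip_width: 0.139
grip_force: 20.0
t 39.35 pos [ 0.4412 -0.0161  0.1829] yaw -2.9 tilt 0.04 F [ 0.3 -0.5 -0.9] w 12.1 gf 20.0
rel [185.3  54.1  -0. ] turn 0.0
```

```bash
python3 -m crank '[{"tx":45,"ty":10,"tz":0,"turn":0},{"tx":90,"ty":25,"tz":0,"turn":0},{"tx":140,"ty":40,"tz":0,"turn":0},{"tx":185,"ty":54,"tz":0,"turn":0},{"tx":185,"ty":54,"tz":0,"turn":0}]' >/dev/null; python3 -m crank '[{"tx":0,"ty":0,"tz":20,"turn":0},{"tx":0,"ty":0,"tz":20,"turn":0},{"tx":0,"ty":0,"tz":20,"turn":0}]'
cat > fit.py <<'E'
from meas import *
import sys
p,d,m=snap('wrist',sys.argv[1]); W=world(m,d); x,y,z=np.moveaxis(W,-1,0); hsv=cv2.cvtColor(p,cv2.COLOR_RGB2HSV)
t=np.radians(-2.9); ax=np.array([np.cos(t),np.sin(t)]); n=np.array([-ax[1],ax[0]])
o=np.array([.6237,-.0795]); U=(W[...,:2]-o)@ax*1000; V=(W[...,:2]-o)@n*1000
org=((hsv[...,0]<22)|(hsv[...,0]>172))&(hsv[...,1]>120)&(abs(U)<60)&(abs(V)<12)&(z>.06)&(z<.145)
for a in np.arange(.065,.14,.01):
    k=org&(abs(z-a)<.005)
    if k.sum()>5: print('plate',round(a,3),k.sum(),np.percentile(V[k],[3,50,97]).round(1),np.percentile(U[k],[3,97]).round(1))
rail=(U>27)&(U<41)&(abs(V)<60)
g=lambda lo,hi:rail&(z>lo)&(z<hi)
hi=g(.024,.034); low=g(.0,.018)
for v in range(-26,60,2):
    b=(V>=v)&(V<v+2); print(v,int((hi&b).sum()),int((low&b).sum()),end=' | ')
k=(z>.024)&(z<.034)&(V>-30)&(V<60)&(abs(V-0)>7)
print('\nrail outer/inner + side',np.percentile(U[k&(U>20)&(U<48)],[2,98]),'- side',np.percentile(U[k&(U<-20)&(U>-48)],[2,98]) if (k&(U<-20)&(U>-48)).any() else None)
E
python3 fit.py w15; python3 rel.py .6237 -.0795 .1 -2.9
```

```text
time: 40.35
position: [0.6225, -0.0789, 0.1629]
tool_rot: [3.14, -0.077, -0.0]
ft_force: [-0.4, -0.6, -0.6]
grip_width: 0.135
grip_force: 20.0
plate 0.085 12 [-1.3  0.4  1.5] [35.4 35.7]
plate 0.095 11 [-1.5 -0.   1.5] [35.3 35.7]
plate 0.105 15 [-1.8 -0.   1.4] [35.4 35.7]
plate 0.115 18 [-2. -0.  2.] [35.3 35.7]
plate 0.125 24 [-2.   0.   1.9] [35.3 35.8]
plate 0.135 30 [-2.4 -0.3  1.9] [32.9 35.8]
-26 28 0 | -24 29 0 | -22 28 0 | -20 29 0 | -18 28 0 | -16 29 0 | -14 29 0 | -12 28 0 | -10 29 0 | -8 29 9 | -6 4 18 | -4 7 18 | -2 5 18 | 0 5 17 | 2 14 10 | 4 29 0 | 6 30 0 | 8 28 0 | 10 28 0 | 12 28 0 | 14 28 0 | 16 28 0 | 18 28 0 | 20 28 0 | 22 29 0 | 24 28 0 | 26 28 0 | 28 28 0 | 30 33 0 | 32 30 0 | 34 26 0 | 36 31 0 | 38 11 0 | 40 4 9 | 42 4 17 | 44 4 17 | 46 4 16 | 48 35 16 | 50 28 0 | 52 28 0 | 54 29 0 | 56 28 0 | 58 26 0 | 
rail outer/inner + side [25.29682098 42.65470665] - side [-43.53936898 -25.28540837]
t 40.4 pos [ 0.6229 -0.079   0.1633] yaw -2.84 tilt 0.07 F [ 0.1 -0.1 -0.6] w 11.9 gf 20.0
rel [ 0.8  0.4 63.4] turn 0.01
```

View pics/w15.png

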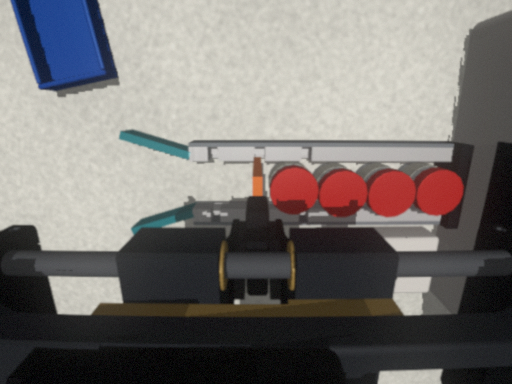

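```bash
python3 -m crank '[{"tx":0,"ty":2,"tz":10,"turn":0},{"tx":0,"ty":2,"tz":25,"turn":0},{"tx":0,"ty":2,"tz":38,"turn":0},{"tx":0,"ty":2,"tz":38,"turn":0}]' - 15; python3 -m crank '[{"tx":0,"ty":0,"tz":8,"turn":0},{"tx":0,"ty":0,"tz":16,"turn":0},{"tx":0,"ty":0,"tz":23,"turn":0},{"tx":0,"ty":0,"tz":23,"turn":0}]'
```

```text
time: 40.9
position: [0.622, -0.0812, 0.1228]
tool_rot: [-3.14, 0.078, 0.005]
ft_force: [0.0, 0.1, -0.6]
grip_width: 0.136
grip_force: 15.0
time: 41.4
position: [0.6231, -0.0811, 0.1014]
tool_rot: [-3.141, 0.078, 0.001]
ft_force: [0.3, -0.0, -1.0]
grip_width: 0.135
grip_force: 15.0
```

```bash
python3 -m crank '[{"tx":0,"ty":0,"tz":0,"turn":0},{"tx":0,"ty":0,"tz":0,"turn":0},{"tx":0,"ty":0,"tz":0,"turn":0},{"tx":0,"ty":0,"tz":0,"turn":0}]' 60 >/dev/null; python3 -m crank '[{"tx":0,"ty":0,"tz":-40,"turn":0},{"tx":0,"ty":0,"tz":-80,"turn":0},{"tx":-40,"ty":0,"tz":-80,"turn":0},{"tx":-80,"ty":0,"tz":-80,"turn":0},{"tx":-80,"ty":0,"tz":-80,"turn":0}]' >/dev/null
python3 - <<'E'
from meas import *
for c in ('wrist','top','scene'):
    p,d,m=snap(c,c+'16'); W=world(m,d); x,y,z=np.moveaxis(W,-1,0); hsv=cv2.cvtColor(p,cv2.COLOR_RGB2HSV)
    k=(abs(x-.623)<.045)&(abs(y+.08)<.03)&(z>.095)&(z<.125); print(c,rect(W,k) if k.sum()>5 else k.sum())
    red=((hsv[...,0]<4)|(hsv[...,0]>172))&(hsv[...,1]>140)&(z>.045)&(z<.063)&(abs(x-.62)<.05)
    if red.any(): print('red y',np.percentile(y[red],[1,99]),np.percentile(x[red],[1,99]))
    k=(x>.47)&(x<.6)&(y>-.28)&(y<-.1)&(hsv[...,0]>45)&(hsv[...,0]<80)&(hsv[...,1]>100)&(z>.035)&(z<.07); print('btn',rect(W,k) if k.sum()>5 else 0)
E
python3 rel.py .5285 -.198 .085 -2.9
```

```text
wrist (1128, ((624.0265502929688, -81.64418029785156), (11.487396240234375, 49.458961486816406), 86.5274658203125), np.float64(0.10927115867496794))
red y [-0.26937941 -0.09524909] [0.59511892 0.64098032]
btn (670, ((527.6203002929688, -199.37864685058594), (29.735918045043945, 29.02908706665039), 21.903270721435547), np.float64(0.05641349800173118))
top (11, ((647.4549560546875, -78.17733764648438), (5.803433418273926, 7.825977325439453), 0.4157481789588928), np.float64(0.10877690710264165))
btn 0
scene (116, ((624.6298828125, -80.7192153930664), (14.036590576171875, 50.22981643676758), 89.44498443603516), np.float64(0.10743499852786303))
red y [-0.2680824  -0.11088097] [0.59635624 0.64135347]
btn (58, ((529.417724609375, -196.20022583007812), (26.937244415283203, 27.291851043701172), 78.07501220703125), np.float64(0.05676025219055031))
t 42.67 pos [ 0.5442 -0.0775  0.1822] yaw -2.88 tilt 0.09 F [-1.1  0.   0.6] w 60.2 gf 0.0
rel [ -9.8 121.1  97.3] turn 0.0
```

View pics/wrist16.png

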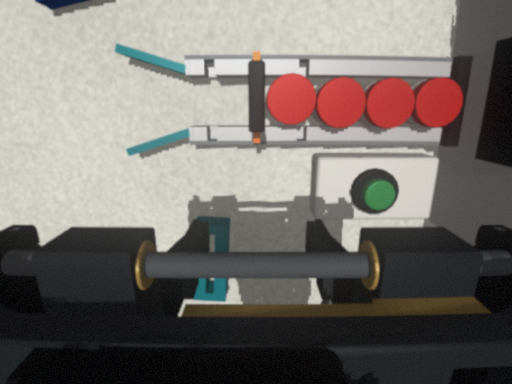

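```bash
python3 -c "
from h import *
print(np.round(ctrl.get_state()['joint_positions'],2))"; python3 -m crank '[{"tx":0,"ty":0,"tz":0,"turn":1.8},{"tx":0,"ty":0,"tz":0,"turn":3.6},{"tx":0,"ty":0,"tz":0,"turn":5.4},{"tx":0,"ty":0,"tz":0,"turn":7.2},{"tx":0,"ty":0,"tz":0,"turn":9}]' 0 | grep -E pos; python3 -c "
from h import *
print(np.round(ctrl.get_state()['joint_positions'],2))"
```

```text
[ 0.92  0.26 -0.94  1.76  0.22  1.24 -1.7 ]
position: [0.5446, -0.0769, 0.1817]
[ 0.82  0.23 -0.83  1.76  0.18  1.23 -2.46]
```

```bash
for i in 1 2 3; do python3 -m crank '[{"tx":0,"ty":0,"tz":0,"turn":-1.8},{"tx":0,"ty":0,"tz":0,"turn":-3.6},{"tx":0,"ty":0,"tz":0,"turn":-5.4},{"tx":0,"ty":0,"tz":0,"turn":-7.2},{"tx":0,"ty":0,"tz":0,"turn":-9}]' | grep -E 'pos|width'; done;  python3 -c "
from h import *
print(np.round(ctrl.get_state()['joint_positions'],2))"; python3 rel.py .5283 -.1975 .09 87.1
```

```text
position: [0.5446, -0.0769, 0.1818]
grip_width: 0.004
position: [0.5446, -0.077, 0.1819]
grip_width: 0.006
position: [0.5446, -0.077, 0.182]
grip_width: 0.01
[ 1.12  0.38 -1.22  1.75  0.37  1.27 -0.24]
t 45.17 pos [ 0.5446 -0.077   0.182 ] yaw 87.44 tilt 0.12 F [-0.7 -0.   0.8] w 0.8 gf 0.0
rel [-121.3  -11.    91.8] turn 0.07
```

```bash
python3 -m crank '[{"tx":-50,"ty":-5,"tz":0,"turn":0},{"tx":-100,"ty":-10,"tz":0,"turn":0},{"tx":-121,"ty":-11,"tz":40,"turn":0},{"tx":-121,"ty":-11,"tz":90,"turn":0},{"tx":-121,"ty":-11,"tz":90,"turn":0}]'; python3 rel.py .5283 -.1975 .069 87.1
```

```text
time: 45.8
position: [0.5245, -0.1969, 0.0886]
tool_rot: [-2.271, -2.16, 0.001]
ft_force: [-0.8, 0.5, 0.7]
grip_width: 0.003
grip_force: 0.0
t 45.8 pos [ 0.5245 -0.1969  0.0886] yaw 87.13 tilt 0.42 F [-0.8  0.5  0.7] w 0.3 gf 0.0
rel [-0.5  4.  19.5] turn 0.01
```

```bash
python3 -m crank '[{"tx":0,"ty":2,"tz":10,"turn":0},{"tx":0,"ty":2,"tz":16,"turn":0},{"tx":0,"ty":2,"tz":20,"turn":0},{"tx":0,"ty":2,"tz":20,"turn":0}]'; python3 -m crank '[{"tx":0,"ty":0,"tz":2,"turn":0},{"tx":0,"ty":0,"tz":2,"turn":0}]'
```

```text
time: 46.3
position: [0.5296, -0.1974, 0.0728]
tool_rot: [2.274, 2.164, 0.002]
ft_force: [1.2, -0.3, 2.6]
grip_width: 0.003
grip_force: 1.4
time: 46.55
position: [0.5294, -0.1975, 0.0705]
tool_rot: [2.275, 2.164, 0.002]
ft_force: [3.1, 0.8, 4.6]
grip_width: 0.007
grip_force: 1.9
```

```bash
python3 -m crank '[{"tx":0,"ty":0,"tz":2,"turn":0},{"tx":0,"ty":0,"tz":2,"turn":0}]'; python3 -m crank '[{"tx":0,"ty":0,"tz":3,"turn":0},{"tx":0,"ty":0,"tz":3,"turn":0}]'
```

```text
time: 46.8
position: [0.5295, -0.1974, 0.0702]
tool_rot: [2.274, 2.164, 0.0]
ft_force: [-1.9, 1.6, 17.7]
grip_width: 0.002
grip_force: 8.6
time: 47.05
position: [0.5297, -0.1974, 0.0698]
tool_rot: [2.274, 2.164, -0.003]
ft_force: [-9.3, 3.3, 35.9]
grip_width: 0.008
grip_force: 18.2
```

Bottomed out, so the button is fully pressed. I'll release and check the end state.

```bash
python3 -m crank '[{"tx":0,"ty":0,"tz":-40,"turn":0},{"tx":0,"ty":0,"tz":-90,"turn":0},{"tx":40,"ty":0,"tz":-130,"turn":0},{"tx":80,"ty":-20,"tz":-130,"turn":0},{"tx":80,"ty":-20,"tz":-130,"turn":0}]'; python3 -m crank '[{"tx":0,"ty":0,"tz":0,"turn":0},{"tx":0,"ty":0,"tz":0,"turn":0},{"tx":0,"ty":0,"tz":0,"turn":0}]' >/dev/null
python3 - <<'E'
from meas import *
p,d,m=snap('scene','scene17'); W=world(m,d); x,y,z=np.moveaxis(W,-1,0); hsv=cv2.cvtColor(p,cv2.COLOR_RGB2HSV)
k=(abs(x-.623)<.045)&(abs(y+.08)<.03)&(z>.095)&(z<.125); print(rect(W,k) if k.sum()>5 else k.sum())
red=((hsv[...,0]<4)|(hsv[...,0]>172))&(hsv[...,1]>140)&(z>.03)&(z<.063)
print('red y',np.percentile(y[red&(abs(x-.62)<.05)],[1,99]),jars(p,W))
k=(x>.47)&(x<.6)&(y>-.28)&(y<-.1)&(hsv[...,0]>45)&(hsv[...,0]<80)&(hsv[...,1]>100)&(z>.035)&(z<.07); print('btn',rect(W,k) if k.sum()>5 else 0)
E
```

```text
time: 47.68
position: [0.5104, -0.1134, 0.1945]
tool_rot: [-2.27, -2.171, 0.006]
ft_force: [0.1, -0.7, 1.1]
grip_width: 0.004
grip_force: 0.0
(116, ((625.7275390625, -80.30239868164062), (13.122246742248535, 49.78689193725586), 87.23506164550781), np.float64(0.10727789895793882))
red y [-0.26996763 -0.10971321] [([0.6192, -0.1923, 0.0537], [0.6264, -0.1881], 497)]
btn (55, ((528.9183349609375, -195.66505432128906), (25.73362159729004, 25.980653762817383), 13.896512985229492), np.float64(0.056687407988877725))
```

View pics/scene17.png

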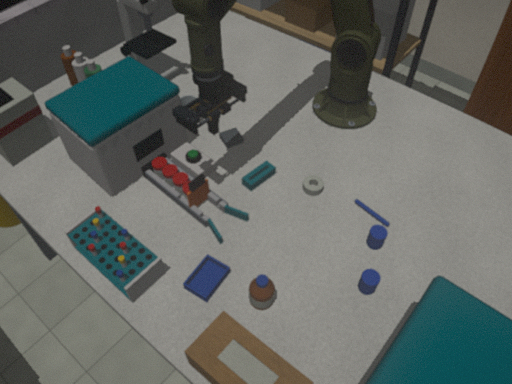

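The picture shows the four jars in file at px 159–187, 162–186 and the retainer behind them at px 197,190. The button is back up at px 193,156, and the bystanders are unmoved.

```bash
python3 -c "
from bench import ctrl
print(ctrl.close_job())"
```

```text
the job is handed in; nothing more can be done
None
```

The job is handed in, though no verdict came back: all four red-capped jars are closed up against the stop, the retainer is seated in slot_4 behind them, the start button was pressed right down and has sprung back, and nothing else on the bench shows as moved in the last picture.

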